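Make up the drive kit and the joint kit

ROBOT

A 6-joint arm with a two-finger parallel gripper is mounted at the origin on the work surface. World frame = base frame: x ahead of the robot, y to its left, z up, the work surface at z = 0. Lengths are in mm, angles in rad, forces in N, time in s.
With the tool pointing down it reaches from about 300 to 1000 mm from the base axis. Payload 5.1 kg.
Tool frame: the origin (TCP) lies between the finger pads; the fingertips stand 19 mm ahead of it and the grasp point (between the pads) is the TCP; z points along the fingers, y is the line along which they close (so a half turn about z gives the same grasp; the last joint's range is limited). The gripper opens to 95 mm and grips with 3 to 60 N. Pads are 20 mm wide; open, the fingers measure 119 mm over their backs; the gripper's body (75 mm by 180 mm) begins 59 mm behind the grasp point.
Start: joints at [1.198, 0.124, 1.65, -0, 1.367, -0.083], TCP at [185.766, 622.877, 198.056] pointing down, gripper open.
Joint ranges: [-2.61, 2.61], [-1.02, 2.33], [0.03, 2.71], [-1.35, 4.49], [0.32, 2.68], [-2.91, 2.91]. Speed limits (rad/s): [2.57, 2.57, 3.14, 3.14, 3.14, 3.14].

INTERFACE

Orientations are given as a unit quaternion [x, y, z, w].
In Python, from rig import r gives the robot as it stands. The module is installed in compiled form; this text tells all that it offers.
- The arm moves only by the tool drive_tool, never from a script. Its argument "targets" is a list of rows, each an object with "dp": the shift along the tool's x, y, z scaled (see below), a list of three; "rot": the turn, a rotation vector about the tool's x, y, z scaled (see below), a list of three; "fingers": the finger opening in mm, from 0 to 95.1. A call has 1 to 12 rows; each row is the pose to reach, as a shift and turn from the pose commanded when the call began, along the tool's axes at that moment; what a row does not reach only later rows make up. The controller multiplies each number of a shift by 0.08 m and each number of a turn by 60 degrees. A row lasts 1/8 s, in which the tool goes at most 62.5 mm and 10.7 degrees, less where a joint would pass 70% of its speed; a pose out of reach is approached as far as the arm can. A call with a number of a shift or a turn outside -1 to 1 is refused whole. A call with a gripper value outside its range is refused whole. The fingers move at their own pace and stop on an object; "newtons" is the grip in N (left out, the last holds). Time passes only in rows, so rows that repeat a pose let the fingers close. It gives the time, the measured TCP pose, the force, the opening and the grip force at its end, in the units of the state.
- r.get_state(): the state, without advancing time (a new reading comes with each control period).
- r.get_image(name): name is "scene" or "side" or "wrist"; returns the picture (480x640x3 uint8, red, green, blue); there is no depth.
- r.camera_model(name): a dict with "fx", "fy", "cx", "cy" (pixels), "pose" (4x4, takes a point from camera to world coordinates). Camera axes: x right, y up, looking along -z (the intrinsics and any distortion apply to the point x, -y, -z); pixel columns grow to the right and rows downward; lengths in mm; the calibration is good to about 2 mm. A picture is of the moment at which its call begins: read the wrist's pose just before it. camera_model takes no time and is no camera call; for the wrist camera it gives the pose at the moment of the call.
- r.finish_job(): hands the job in; it is judged then, once.
Trained networks look in the newest picture that a camera, given by its name, has taken for a name from the list of things; names that differ only in an ending like _2 or _b are one class to them, and where a whole thing is asked for, a point or a joint stands for the part that bears it (a point fixed in the world has none). Each returns a list of dicts, best first, with "confidence" (0 to 1); they miss things now and then, are a little off and sometimes report something else, mostly with a low value. They report only what shows in the picture. A call takes as long as a camera call. They do not tell look-alikes from the thing itself.
- r.look_for(name, camera): "rect" ([left, top, width, height] as shares, 0 to 1, of the picture: columns of its width, rows of its height, round what is visible of it).
- r.cut_out(name, camera): "region" (480x640 bool, what is visible of it) and "rect" ([left, top, width, height] as shares, 0 to 1, of the picture: columns of its width, rows of its height, round what is visible of it).
- r.spot_point(name, camera): "at" ([column, row] as shares, 0 to 1, of the picture: columns of its width, rows of its height: a listed point, or the origin of a listed thing).
The state is a dict: "t": time; "q": joint angles; "qd": joint speeds; "tau": joint torques, N m; "position": TCP position; "tool_rot": TCP orientation; "force": force on the tool from outside, world axes, zero at the start; "moment": the same for the moment, N m; "opening": finger opening in mm; "finger_force": force on a finger pad.
Only numpy, scipy, OpenCV 4.12 (cv2) and the standard library are available. Lean on these libraries where they do the work, as an engineer would, in place of code of your own. Each camera call takes 0.05 s, during which the arm holds its last target. There are 200 camera calls.

TASK

Make up two student kits from the parts on the bench: the yellow gear motor and the black wheel go in the green tray, the blue servo and the white gear go in the orange tray. In each tray put the motor (gear motor or servo) in the compartment with the grey pad and the other part in the bare compartment, each lying flat on the floor the same way up as it is now, set down and not dropped. Leave the stepper motor and the bracket where they are.

Things in the scene. Friction and masses are not known exactly. Their poses are not given: they have to be found in the camera images.
- tray_green: Green kit tray, fixed, 104 (x) x 204 (y) x 8 mm high; origin at the centre of its underside, z up, any yaw. Walls 4 mm thick and 8 mm high, floor 3 mm thick. A like divider along x through the origin makes two compartments 96 x 96 mm inside: the one centred 50 mm towards +y has a thin grey pad (adds no height), the one 50 mm towards -y is bare green plastic.
- tray_orange: Orange kit tray, fixed, 104 (x) x 204 (y) x 8 mm high; origin at the centre of its underside, z up, any yaw. Walls 4 mm thick and 8 mm high, floor 3 mm thick. A like divider along x through the origin makes two compartments 96 x 96 mm inside: the one centred 50 mm towards +y has a thin grey pad (adds no height), the one 50 mm towards -y is bare orange plastic.
- gearmotor_mid (a point): Yellow gear motor: a yellow gearbox 44 (x) x 30 (y) x 30 (z) mm with a silver motor can, 24 mm across, sticking out 20 mm at its +x end; 64 mm long in all, with a white shaft stub 8 mm tall on the gearbox top. About 90 g. The point is at the middle of the 64 mm length, 15 mm up; z up. Grip it across y (30 mm) here, on the gearbox sides. Loose on the bench at the start, any yaw.
- servo_mid (a point): Blue servo standing upright: blue case 40 (x) x 20 (y) x 38 (z) mm, thin mounting ears reaching 54 mm along x near the top, white horn on top to 42 mm. About 60 g. The point is at the centre of the case, half-way up the 38 mm; z up. Grip it across y (20 mm). Loose on the bench at the start, any yaw.
- wheel_mid (a point): Wheel lying flat: black rubber tyre 56 mm across and 30 mm high, yellow hub disc on top. About 50 g. The point is on its axis, half-way up; z is the axis, up. Grip it across the diameter, any direction. Loose on the bench at the start, any yaw.
- gear_mid (a point): White plastic spur gear lying flat: 44 mm across the teeth, rim 26 mm high, with a 20 mm boss on top to 30 mm in all. About 40 g. The point is on its axis, 15 mm above its underside; z is the axis, up. Grip it across the rim, any direction. Loose on the bench at the start, any yaw.
- stepper_mid (a point): Square stepper motor, not in either kit, stays where it is: 42 x 42 x 38 mm, black with bright aluminium ends and a 12 mm steel shaft on top, 250 g. The point is its centre, half-way up the 38 mm body.
- bracket_mid (a point): Grey printed U-shaped bracket, not in either kit, stays where it is: 48 x 40 x 40 mm, open upwards, 60 g. The point is at its centre, half-way up.
Mind the look-alikes: they are no part of the job. Leave any pink or red look-alike of the part that bears gear_mid alone.

How it is judged (in metres and radians):
At the end, for the whole second after the job is handed in: Each kit part rests in its compartment: centre within 38 mm of the compartment's centre along each tray axis, within 4 mm of resting height on the floor, upright within 0.1 rad, under 0.02 m/s. Stepper and bracket within 25 mm of their starts (x of gearmotor_mid in the frame of tray_green between -0.038 and 0.038 m and y of gearmotor_mid in the frame of tray_green between 0.012 and 0.088 m and z of gearmotor_mid in the frame of tray_green between 0.014 and 0.022 m and angle between each of gearmotor_mid, wheel_mid, servo_mid, gear_mid's own z axis and vertical below 0.1 rad and linear speed of each of gearmotor, wheel, servo, gear below 0.02 m/s and x of wheel_mid in the frame of tray_green between -0.038 and 0.038 m and y of wheel_mid in the frame of tray_green between -0.088 and -0.012 m and z of wheel_mid in the frame of tray_green between 0.014 and 0.022 m and x of servo_mid in the frame of tray_orange between -0.038 and 0.038 m and y of servo_mid in the frame of tray_orange between 0.012 and 0.088 m and z of servo_mid in the frame of tray_orange between 0.018 and 0.026 m and x of gear_mid in the frame of tray_orange between -0.038 and 0.038 m and y of gear_mid in the frame of tray_orange between -0.088 and -0.012 m and z of gear_mid in the frame of tray_orange between 0.014 and 0.022 m and distance of each of stepper_mid, bracket_mid from where it was at the start of the episode below 0.025 m); the robot touches nothing.
It fails at once if a kit part is dropped (loose in the air more than about 40 mm above where it would rest) ((height (world z) of gearmotor_mid above 0.058 m and contact force between the fingers and gearmotor below 0.02 N) or (height (world z) of wheel_mid above 0.058 m and contact force between the fingers and wheel below 0.02 N) or (height (world z) of servo_mid above 0.062 m and contact force between the fingers and servo below 0.02 N) or (height (world z) of gear_mid above 0.058 m and contact force between the fingers and gear below 0.02 N)).
It fails at once if the stepper motor or the bracket is moved more than 25 mm (distance of any of stepper_mid, bracket_mid from where it was at the start of the episode above 0.025 m).
It also fails if it takes over 120 s, if anything falls off the work surface, if the arm or the gripper's body presses on something with over 40 N, if the wrist force passes 120 N, or if a joint passes its speed limit or range.

## Working session

There is one attempt and no reset: what is moved stays moved. The work goes in short steps, Python scripts to look and compute and a tool call to move; the robot and the scene stay as the last step left them, time stands still between calls to the robot, and variables do not carry over. Pictures are saved under pics/ and viewed, at most 17 in all, crops included, and the job is handed in when it is done.

Besides the shell and the picture viewer there is one more tool, called after "Emit:" as name([rows], argument=value, ...), one row to a line, values as JSON. drive_tool: Moves the arm, as the interface text tells. Its arguments: {"type":"object","properties":{"targets":{"type":"array"},"newtons":{"type":"number"}},"required":["targets"]}

```bash
mkdir -p pics; ls; cat > h.py <<'E'
from rig import r
import numpy as np, cv2
def shot(cam,name):
    im=r.get_image(cam); cv2.imwrite(f'pics/{name}.png',im[:,:,::-1]); return im
def ray(m,u,v):
    P=np.array(m['pose']); d=P[:3,:3]@np.array([(u-m['cx'])/m['fx'],-(v-m['cy'])/m['fy'],-1]); return P[:3,3],d
def at_z(m,u,v,z):
    o,d=ray(m,u,v); return o+d*(z-o[2])/d[2]
def proj(m,p):
    P=np.array(m['pose']); c=P[:3,:3].T@(np.asarray(p)-P[:3,3]); return [m['cx']+m['fx']*c[0]/-c[2], m['cy']+m['fy']*-c[1]/-c[2]]
Z=dict(gearmotor_mid=15,servo_mid=19,wheel_mid=15,gear_mid=15,stepper_mid=19,bracket_mid=20,tray_green=0,tray_orange=0)
E
python3 - <<'E'
from h import *
print(r.get_state())
for c in ['scene','side','wrist']:
    shot(c,c+'0'); m=r.camera_model(c); print(c,{k:np.round(m[k],3).tolist() if k!='dist' else m[k] for k in m})
    if c=='wrist': continue
    for n in Z:
        print(n,[(round(d['confidence'],2),np.round([d['at'][0]*640,d['at'][1]*480]).tolist(),np.round(at_z(m,d['at'][0]*640,d['at'][1]*480,Z[n])[:2]).tolist()) for d in r.spot_point(n,c)[:3]])
E
```

```text
pics
{'t': 0.0, 'q': array([ 1.19840157e+00,  1.24522578e-01,  1.65168448e+00,  1.28600423e-05,
        1.36747763e+00, -8.26051801e-02]), 'qd': array([-0.00022042, -0.00011435,  0.00098592,  0.00103913, -0.00041254,
       -0.00055703]), 'tau': array([-9.77689660e-05, -4.17616868e+01, -3.59926593e+01,  7.74187152e-02,
        4.95525717e-02, -1.92879829e-04]), 'position': array([185.51756002, 622.25545242, 196.76957935]), 'tool_rot': array([ 1.44389531e-01,  9.89520373e-01, -1.01764345e-03, -2.42055140e-04]), 'force': array([ 0.1667757 , -0.43676682,  0.44380931]), 'moment': array([-0.00101591, -0.00769551,  0.07580273]), 'finger_force': 0.0, 'opening': 95.01907451502706}
scene {'fx': 586.135, 'fy': 586.135, 'cx': 315.074, 'cy': 236.524, 'pose': [[0.357, -0.786, 0.504, 1022.156], [0.934, 0.299, -0.195, -196.446], [0.002, 0.541, 0.841, 962.182], [0.0, 0.0, 0.0, 1.0]]}
gearmotor_mid [(0.92, [260.0, 241.0], [427.0, -79.0]), (0.47, [112.0, 314.0], [478.0, -371.0]), (0.32, [340.0, 215.0], [425.0, 88.0])]
servo_mid [(0.95, [188.0, 260.0], [421.0, -218.0])]
wheel_mid [(0.65, [112.0, 317.0]
[... 713 characters left out ...]
)]
gear_mid [(0.87, [274.0, 233.0], [429.0, 78.0]), (0.83, [249.0, 215.0], [400.0, 166.0]), (0.82, [228.0, 228.0], [338.0, 145.0])]
stepper_mid [(0.87, [236.0, 195.0], [400.0, 247.0]), (0.6, [321.0, 198.0], [588.0, 139.0])]
bracket_mid [(0.61, [253.0, 163.0], [490.0, 348.0]), (0.24, [303.0, 280.0], [422.0, -85.0])]
tray_green [(0.7, [325.0, 200.0], [603.0, 144.0]), (0.23, [406.0, 277.0], [639.0, -171.0])]
tray_orange [(0.71, [408.0, 276.0], [646.0, -170.0]), (0.18, [333.0, 327.0], [426.0, -212.0])]
wrist {'fx': 387.418, 'fy': 387.418, 'cx': 321.651, 'cy': 227.52, 'pose': [[0.286, -0.925, -0.251, 115.245], [0.958, 0.276, 0.075, 643.409], [0.001, -0.262, 0.965, 384.452], [0.0, 0.0, 0.0, 1.0]]}
```

View pics/scene0.png

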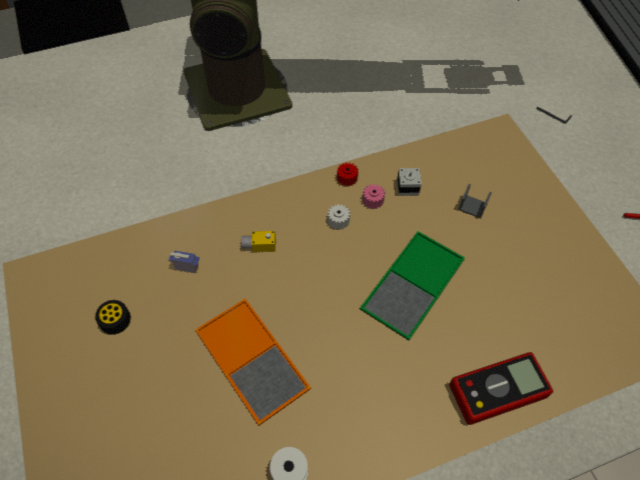

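View pics/side0.png

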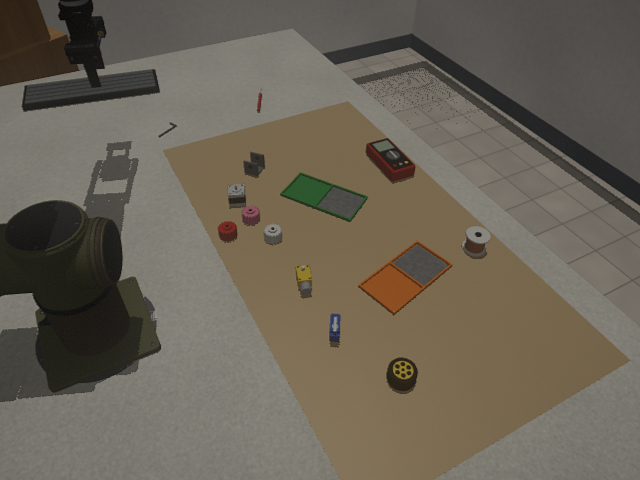

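Scene: white gear at (339,216), pink and red look-alikes at (374,195) and (347,174). Gear motor is at (260,241), servo (185,261), wheel (112,317); trays' corners are clear. Next, the tray poses and part yaws.

```bash
python3 - <<'E'
from h import *
from scipy.optimize import least_squares
m=r.camera_model('scene')
C={'green':[(418,234),(463,260),(408,337),(361,307)],'orange':[(245,301),(197,331),(259,422),(309,385)]}
# first two corners = bare end, last two = pad end
for k,c in C.items():
    w=np.array([at_z(m,u,v,8)[:2] for u,v in c]); o=w.mean(0); y=(w[2]+w[3]-w[0]-w[1])/2
    print(k,o.round(),'len',np.linalg.norm(y).round(),'wid',np.linalg.norm(w[0]-w[1]).round(),'y yaw deg',np.degrees(np.arctan2(y[1],y[0])).round(1))
    yh=y/np.linalg.norm(y); print(' pad',(o+50*yh).round(),'bare',(o-50*yh).round())
for cam in ['scene','side']:
  r.get_image(cam); m=r.camera_model(cam)
  for n,z in [('gearmotor_mid',25),('servo_mid',30),('wheel_mid',15),('gear_mid',15)]:
    for d in r.cut_out(n,cam)[:3]:
      v,u=np.nonzero(d['region']); w=np.array([at_z(m,a,b,z)[:2] for a,b in zip(u,v)])
      ew,ev=np.linalg.eigh(np.cov(w.T)); print(cam,n,round(d['confidence'],2),w.mean(0).round(),'yaw',np.degrees(np.arctan2(ev[1,1],ev[0,1])).round(),np.sqrt(ew*12).round())
E
```

```text
green [609. 158.] len 195.0 wid 99.0 y yaw deg -57.8
 pad [636. 115.] bare [582. 200.]
orange [ 641. -165.] len 195.0 wid 99.0 y yaw deg 15.8
 pad [ 689. -151.] bare [ 593. -178.]
scene gearmotor_mid 0.76 [433. -80.] yaw 68.0 [43. 60.]
scene servo_mid 0.76 [ 427. -224.] yaw -138.0 [34. 52.]
scene wheel_mid 0.92 [ 483. -369.] yaw -161.0 [49. 62.]
scene wheel_mid 0.48 [ 649. -165.] yaw -165.0 [104. 204.]
scene gear_mid 0.86 [335. 139.] yaw 153.0 [40. 55.]
scene gear_mid 0.76 [406. 167.] yaw 150.0 [41. 55.]
scene gear_mid 0.61 [427.  83.] yaw 154.0 [39. 51.]
side gearmotor_mid 0.7 [422. -91.] yaw 69.0 [30. 77.]
side servo_mid 0.68 [397. 236.] yaw 72.0 [43. 87.]
side servo_mid 0.59 [ 417. -231.] yaw 58.0 [17. 61.]
side wheel_mid 0.77 [ 484. -372.] yaw -138.0 [50. 62.]
side gear_mid 0.78 [333. 137.] yaw 77.0 [40. 60.]
side gear_mid 0.73 [403. 165.] yaw 75.0 [40. 61.]
side gear_mid 0.71 [426.  81.] yaw 69.0 [40. 58.]
```

Emit:
drive_tool([
  {"dp":[-0.5,-0.5,0],"rot":[0,0,0.15],"fingers":95},
  {"dp":[-1,-1,0],"rot":[0,0,0.3],"fingers":95},
  {"dp":[-1,-1,0],"rot":[0,0,0.45],"fingers":95},
  {"dp":[-1,-1,0],"rot":[0,0,0.6],"fingers":95},
  {"dp":[-1,-1,0],"rot":[0,0,0.75],"fingers":95},
  {"dp":[-1,-1,0],"rot":[0,0,0.9],"fingers":95},
  {"dp":[-1,-1,0],"rot":[0,0,0.9],"fingers":95},
])

```text
t: 2.33
position: [239.6, 523.3, 198.1]
tool_rot: [0.577, 0.817, 0.0, -0.0]
force: [0.3, 0.4, 0.4]
opening: 95.1
finger_force: 0.0
```

Emit:
drive_tool([
  {"dp":[-0.5,0.5,0],"rot":[0,0,0.16],"fingers":95},
  {"dp":[-1,1,0],"rot":[0,0,0.323],"fingers":95},
  {"dp":[-1,1,0],"rot":[0,0,0.323],"fingers":95},
])

```text
t: 2.7
position: [344.3, 473.0, 198.1]
tool_rot: [0.708, 0.706, 0.0, 0.0]
force: [-0.8, 0.2, 0.5]
opening: 95.0
finger_force: 0.0
```

Emit:
drive_tool([
  {"dp":[-0.5,0.1,0],"rot":[0,0,0],"fingers":95},
  {"dp":[-1,0.2,0],"rot":[0,0,0],"fingers":95},
])

```text
t: 2.95
position: [357.1, 394.1, 197.9]
tool_rot: [0.705, 0.709, -0.0, -0.0]
force: [0.4, 0.1, -0.3]
opening: 94.9
finger_force: 0.0
```

Emit:
drive_tool([
  {"dp":[-0.5,0.1,0],"rot":[0,0,0],"fingers":95},
  {"dp":[-1,0.2,0],"rot":[0,0,0],"fingers":95},
])

```text
t: 3.2
position: [373.1, 313.9, 198.1]
tool_rot: [0.705, 0.709, 0.0, -0.0]
force: [1.3, -0.8, 0.4]
opening: 94.8
finger_force: 0.0
```

Emit:
drive_tool([
  {"dp":[-0.5,0.1,0],"rot":[0,0,0],"fingers":95},
  {"dp":[-1,0.2,0],"rot":[0,0,0],"fingers":95},
])

```text
t: 3.45
position: [389.2, 233.9, 198.2]
tool_rot: [0.705, 0.709, 0.0, -0.0]
force: [0.8, 0.1, 0.0]
opening: 95.0
finger_force: 0.0
```

Emit:
drive_tool([
  {"dp":[-0.5,0.1,0],"rot":[0,0,0],"fingers":95},
  {"dp":[-1,0.2,0],"rot":[0,0,0],"fingers":95},
])

```text
t: 3.7
position: [405.4, 154.0, 198.2]
tool_rot: [0.705, 0.709, 0.0, 0.0]
force: [0.3, 0.2, -0.8]
opening: 94.9
finger_force: 0.0
```

Emit:
drive_tool([
  {"dp":[-0.5,0.1,0],"rot":[0,0,0],"fingers":65},
  {"dp":[-0.88,0.25,0],"rot":[0,0,0],"fingers":65},
  {"dp":[-0.88,0.25,0],"rot":[0,0,0],"fingers":65},
])

```text
t: 4.08
position: [425.9, 83.4, 198.2]
tool_rot: [0.707, 0.707, 0.0, -0.0]
force: [-0.3, 0.2, -0.8]
opening: 70.2
finger_force: 0.0
```

```bash
cat >> h.py <<'E'
def near(n,name,ztop,cam='wrist'):
    m=r.camera_model(cam); s=r.get_state(); im=shot(cam,name)
    print('tcp',s['position'].round(1),s['tool_rot'].round(3),'open',round(s['opening'],1))
    for d in r.spot_point(n,cam)[:3]:
        u,v=d['at'][0]*640,d['at'][1]*480
        print('spot',round(d['confidence'],2),round(u),round(v),at_z(m,u,v,Z[n]).round(1))
    for d in r.cut_out(n,cam)[:3]:
        v,u=np.nonzero(d['region']); w=np.array([at_z(m,a,b,ztop)[:2] for a,b in zip(u,v)])
        (c,sz,_)=rc=cv2.minAreaRect(w.astype(np.float32)); b=cv2.boxPoints(rc); e=max(b[1]-b[0],b[2]-b[1],key=np.linalg.norm)
        print('mask',round(d['confidence'],2),'px',u.mean().round(),v.mean().round(),'rect c',np.round(c,1),'size',np.round(sz,1),'long yaw',np.degrees(np.arctan2(e[1],e[0])).round(1))
    return im,m
E
python3 - <<'E'
from h import *
near('gear_mid','w_gear',26)
E
```

```text
tcp [425.9  83.4 198.2] [ 0.707  0.707  0.    -0.   ] open 70.2
spot 0.84 299 113 [405.3 165.4  15. ]
spot 0.63 320 202 [424.   82.4  15. ]
spot 0.59 225 142 [336.  138.9  15. ]
mask 0.96 px 321.0 203.0 rect c [425.3  82.5] size [43.2 44.1] long yaw -82.9
mask 0.96 px 297.0 111.0 rect c [404.2 165.9] size [43.2 42.4] long yaw 75.4
mask 0.63 px 221.0 142.0 rect c [334.9 138.8] size [45.2 43.4] long yaw 43.1
```

View pics/w_gear.png

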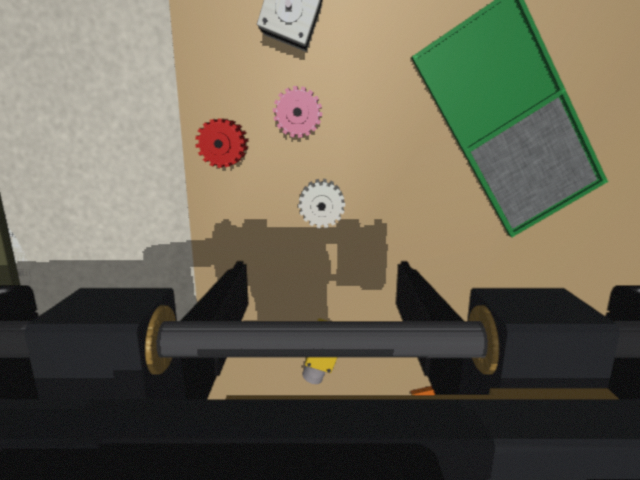

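White gear at pixel (321,203) → (425,82.5), right below the TCP; the pink and red ones are clear of the fingers. I descend and grip.

Emit:
drive_tool([
  {"dp":[-0.01,-0.01,0.5],"rot":[0,0,0],"fingers":62},
  {"dp":[-0.01,-0.01,1],"rot":[0,0,0],"fingers":62},
])

```text
t: 4.47
position: [425.1, 84.7, 117.7]
tool_rot: [0.706, 0.708, 0.001, 0.0]
force: [-0.6, -0.5, 0.7]
opening: 61.9
finger_force: 0.0
```

Emit:
drive_tool([
  {"dp":[0,0,0.4],"rot":[0,0,0],"fingers":62},
  {"dp":[0,0,0.8],"rot":[0,0,0],"fingers":62},
  {"dp":[0,0,1],"rot":[0,0,0],"fingers":62},
])

```text
t: 4.85
position: [423.3, 84.3, 36.2]
tool_rot: [0.706, 0.708, -0.001, -0.001]
force: [0.3, 0.8, 0.3]
opening: 62.0
finger_force: 0.0
```

Emit:
drive_tool([
  {"dp":[0,0,0.18],"rot":[0,0,0],"fingers":62},
  {"dp":[0,0,0.18],"rot":[0,0,0],"fingers":62},
  {"dp":[0,0,0.18],"rot":[0,0,0],"fingers":30},
  {"dp":[0,0,0.18],"rot":[0,0,0],"fingers":30},
  {"dp":[0,0,0.18],"rot":[0,0,0],"fingers":30},
  {"dp":[0,0,0.18],"rot":[0,0,0],"fingers":30},
  {"dp":[0,0,0.18],"rot":[0,0,0],"fingers":30},
], newtons=20)

```text
t: 5.72
position: [425.0, 83.3, 23.8]
tool_rot: [0.707, 0.707, 0.0, 0.0]
force: [-0.4, 0.1, -0.7]
opening: 30.2
finger_force: 0.0
```

```bash
python3 - <<'E'
from h import *
# tray estimate from fixed cams' cut_out, rectified on z=8
for cam in ['scene','side']:
  r.get_image(cam); m=r.camera_model(cam)
  for n in ['tray_green','tray_orange']:
    d=r.cut_out(n,cam)[0]; v,u=np.nonzero(d['region']); w=np.array([at_z(m,a,b,5)[:2] for a,b in zip(u,v)])
    rc=cv2.minAreaRect(w.astype(np.float32)); b=cv2.boxPoints(rc); e=max(b[1]-b[0],b[2]-b[1],key=np.linalg.norm)
    print(cam,n,round(d['confidence'],2),np.round(rc[0]),np.round(rc[1]),np.degrees(np.arctan2(e[1],e[0])).round(1))
E
```

```text
scene tray_green 0.81 [607. 160.] [107. 211.] -56.7
scene tray_orange 0.93 [ 640. -164.] [208. 106.] 15.0
side tray_green 0.82 [611. 150.] [115. 189.] -56.1
side tray_orange 0.56 [ 640. -167.] [210. 107.] 15.5
```

Fingers closed to 30 mm with no force, so the gear was not gripped. I look.

```bash
python3 - <<'E'
from h import *
near('gear_mid','w_miss',26)
s=r.get_state();print(s['opening'],s['finger_force'])
im=shot('scene','s_miss'); cv2.imwrite('pics/s_crop.png',cv2.resize(im[130:290,220:480,::-1],None,fx=3,fy=3))
m=r.camera_model('scene');print(proj(m,[425,83,15]))
E
```

```text
tcp [424.9  83.3  23.6] [ 0.707  0.707 -0.    -0.   ] open 30.3
spot 0.95 278 105 [404.  164.8  15. ]
spot 0.85 136 158 [332.5 139.6  15. ]
spot 0.56 324 267 [426.   81.5  15. ]
mask 0.69 px 135.0 159.0 rect c [337.1 140.3] size [51.9 43.1] long yaw 25.7
mask 0.67 px 322.0 267.0 rect c [424.4  84.9] size [49.9 39.1] long yaw 76.9
mask 0.59 px 276.0 100.0 rect c [404.4 165.6] size [43.2 43.8] long yaw -65.4
30.015373922098313 0.0
[np.float64(338.2693515697213), np.float64(215.75149132400634)]
```

View pics/w_miss.png

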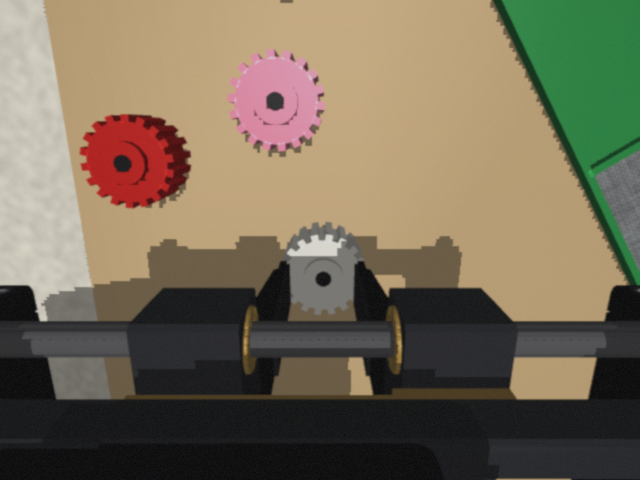

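View pics/s_crop.png

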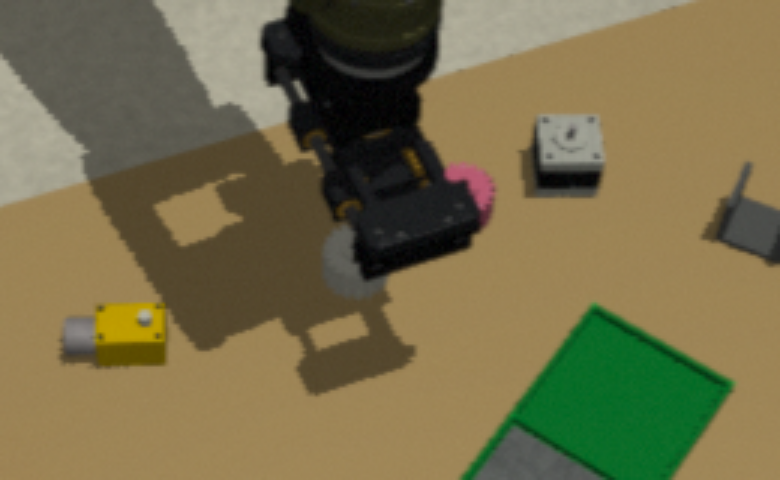

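```bash
python3 - <<'E'
from h import *
m=r.camera_model('wrist'); print(np.round(m['pose'],2))
for p in [(425,83,30),(425,83,15),(425,83,23.7),(447,83,26),(403,83,26),(425,105,26),(425,61,26),(440,83,4.5),(410,83,4.5),(440,83,42),(404,165,30)]: print(p,np.round(proj(m,p)))
print(r.get_state())
im=cv2.imread('pics/w_miss.png'); cv2.imwrite('pics/w_miss_c.png',cv2.resize(im[200:420,220:430],None,fx=2.7,fy=2.7,interpolation=cv2.INTER_CUBIC))
E
```

```text
[[ 1.0000e+00  0.0000e+00  0.0000e+00  4.2513e+02]
 [-0.0000e+00  9.7000e-01  2.6000e-01  1.5656e+02]
 [-0.0000e+00 -2.6000e-01  9.7000e-01  2.1002e+02]
 [ 0.0000e+00  0.0000e+00  0.0000e+00  1.0000e+00]]
(425, 83, 30) [322. 275.]
(425, 83, 15) [322. 265.]
(425, 83, 23.7) [322. 271.]
(447, 83, 26) [365. 272.]
(403, 83, 26) [278. 272.]
(425, 105, 26) [322. 231.]
(425, 61, 26) [322. 312.]
(440, 83, 4.5) [348. 258.]
(410, 83, 4.5) [295. 258.]
(440, 83, 42) [354. 285.]
(404, 165, 30) [274. 103.]
{'t': 6.225, 'q': array([ 6.94548239e-02, -1.90230414e-01,  2.26861422e+00, -7.06820589e-06,
        1.06331358e+00,  6.91905684e-02]), 'qd': array([ 1.12893853e-03, -1.34275248e-03,  1.10092741e-03, -1.29807000e-03,
       -9.24729705e-04,  6.79735188e-05]), 'tau': array([ 8.19154884e-04, -2.25871253e+01, -3.13592827e+01,  7.40890112e-02,
        3.04763729e-02, -3.71548850e-06]), 'position': array([424.86085691,  83.28380818,  23.6091125 ]), 'tool_rot': array([ 7.07012131e-01,  7.07201417e-01, -4.15348446e-05, -3.20472733e-05]), 'force': array([-0.30959954, -0.2497163 ,  0.45886879]), 'moment': array([-0.08297627,  0.04471951, -0.04502571]), 'finger_force': 0.0, 'opening': 30.168658650733178}
```

View pics/w_miss_c.png

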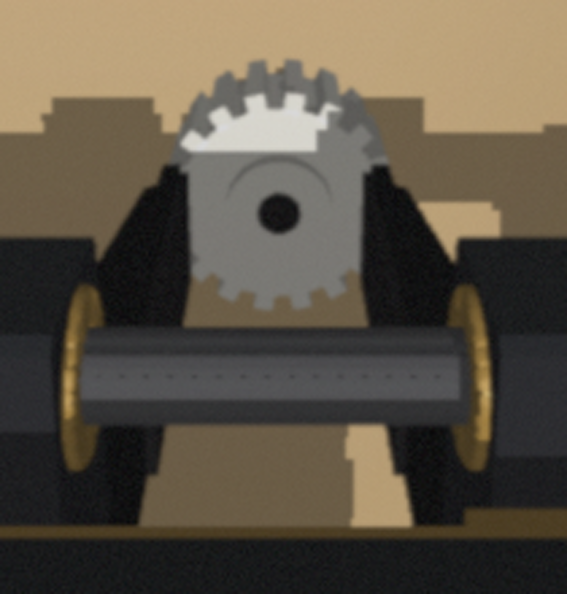

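The gear is centred between the fingers (hub at pixel 323,278), but they only stopped at the commanded 30 mm. I close further to find out where contact begins.

Emit:
drive_tool([
  {"dp":[0,0,0],"rot":[0,0,0],"fingers":0},
  {"dp":[0,0,0],"rot":[0,0,0],"fingers":0},
  {"dp":[0,0,0],"rot":[0,0,0],"fingers":0},
  {"dp":[0,0,0],"rot":[0,0,0],"fingers":0},
], newtons=20)

```text
t: 6.72
position: [424.9, 83.3, 23.6]
tool_rot: [0.707, 0.707, -0.0, -0.0]
force: [0.4, 0.4, 0.1]
opening: 1.1
finger_force: 0.0
```

```bash
python3 - <<'E'
from h import *
im,m=near('gear_mid','w_c0',26)
cv2.imwrite('pics/w_c0c.png',cv2.resize(im[200:420,220:430,::-1],None,fx=2.7,fy=2.7,interpolation=cv2.INTER_CUBIC))
E
```

```text
tcp [424.9  83.3  23.6] [ 0.707  0.707 -0.    -0.   ] open 1.1
spot 0.92 326 268 [427.2  81.   15. ]
spot 0.66 279 107 [404.5 163.6  15. ]
mask 0.7 px 323.0 255.0 rect c [425.7  91.9] size [34.  43.8] long yaw -0.0
mask 0.65 px 276.0 100.0 rect c [404.3 165.7] size [43.2 43.4] long yaw -65.4
```

View pics/w_c0c.png

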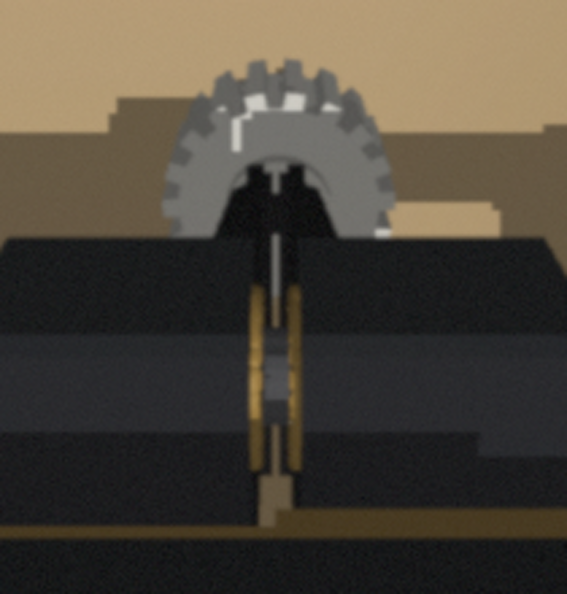

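The fingers closed fully while the gear looks unmoved, so either they are above it or they pass through it. I check from the side camera.

```bash
python3 - <<'E'
from h import *
im=shot('side','side1'); m=r.camera_model('side')
for p in [(425,83,0),(425,83,4.5),(425,83,30),(425,83,50)]: print(p,np.round(proj(m,p)))
im2=shot('scene','scene1'); 
a=cv2.resize(im[170:290,200:330],None,fx=3,fy=3,interpolation=cv2.INTER_CUBIC); b=cv2.resize(im2[150:270,285:415],None,fx=3,fy=3,interpolation=cv2.INTER_CUBIC)
cv2.imwrite('pics/s1c.png',np.hstack([a,b])[:,:,::-1])
E
```

```text
(425, 83, 0) [272. 237.]
(425, 83, 4.5) [272. 236.]
(425, 83, 30) [272. 228.]
(425, 83, 50) [271. 222.]
```

View pics/s1c.png

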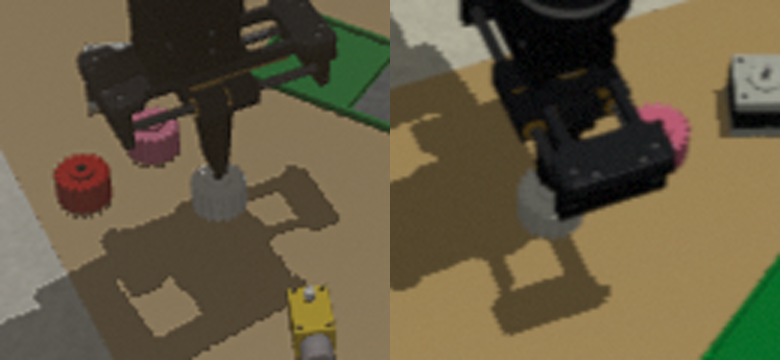

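Emit:
drive_tool([
  {"dp":[-0.1,0,0],"rot":[0,0,0],"fingers":0},
  {"dp":[-0.2,0,0],"rot":[0,0,0],"fingers":0},
  {"dp":[-0.3,0,0],"rot":[0,0,0],"fingers":0},
  {"dp":[-0.3,0,0],"rot":[0,0,0],"fingers":0},
])

```text
t: 7.48
position: [424.9, 58.6, 23.7]
tool_rot: [0.708, 0.707, 0.0, 0.0]
force: [0.5, -0.9, -0.4]
opening: 0.6
finger_force: 0.0
```

```bash
python3 - <<'E'
from h import *
print(r.get_state()['force'])
for c in ['wrist','side']:
    im,m=near('gear_mid','t_'+c,26,c)
    a=im[200:420,220:430] if c=='wrist' else cv2.resize(im[170:290,200:330],(420,388),interpolation=cv2.INTER_CUBIC)
    if c=='wrist': A=cv2.resize(a,(370,388),interpolation=cv2.INTER_CUBIC)
cv2.imwrite('pics/t_c.png',np.hstack([A,a])[:,:,::-1])
E
```

```text
[ 0.48895502 -0.87041887 -0.39953272]
tcp [424.9  58.6  23.7] [0.708 0.707 0.    0.   ] open 0.6
spot 0.93 130 108 [333.  138.7  15. ]
spot 0.66 275 46 [403.8 165.9  15. ]
spot 0.64 324 225 [426.1  80.4  15. ]
mask 0.9 px 322.0 223.0 rect c [425.4  84.5] size [42.9 43.9] long yaw -88.5
mask 0.64 px 275.0 46.0 rect c [404.3 162.3] size [39.5 43.1] long yaw -0.1
mask 0.61 px 128.0 107.0 rect c [337.4 138.2] size [43.8 51.3] long yaw -5.4
tcp [424.9  59.2  23.7] [ 0.707  0.707  0.    -0.   ] open 0.8
spot 0.66 226 228 [334.1 145.6  15. ]
spot 0.55 252 215 [406.  162.2  15. ]
spot 0.52 273 234 [425.6  77.9  15. ]
mask 0.68 px 272.0 235.0 rect c [421.1  67.6] size [54.2 42.6] long yaw 64.7
mask 0.57 px 227.0 231.0 rect c [329.8 127.6] size [60.9 42.1] long yaw 69.7
mask 0.4 px 254.0 217.0 rect c [404.2 143.8] size [53.1 25.7] long yaw 70.7
```

View pics/t_c.png

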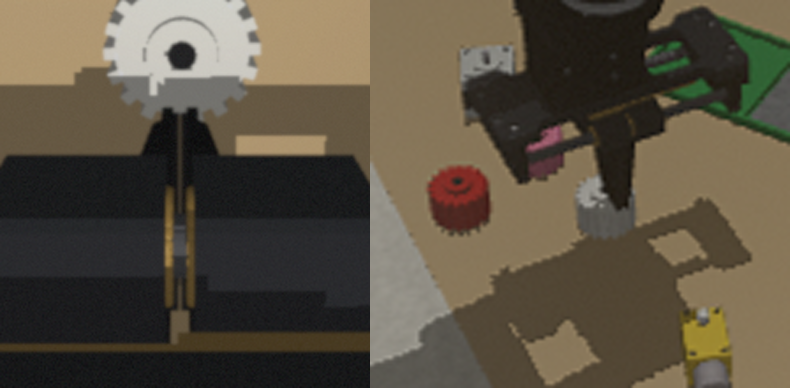

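```bash
python3 - <<'E'
from h import *
m=r.camera_model('side')
for z in (4.7,24,30,45,60): print(z,np.round(proj(m,(425,59,z)),1),np.round(proj(m,(425,83,z)),1))
im=cv2.imread('pics/t_side.png')[205:260,255:300]
cv2.imwrite('pics/z.png',cv2.resize(im,None,fx=13,fy=10,interpolation=cv2.INTER_NEAREST))
E
```

```text
4.7 [276.3 241.9] [272.1 235.6]
24 [276.  236.2] [271.7 229.8]
30 [275.9 234.4] [271.6 228. ]
45 [275.6 229.8] [271.3 223.4]
60 [275.3 225.1] [271.  218.7]
```

View pics/z.png

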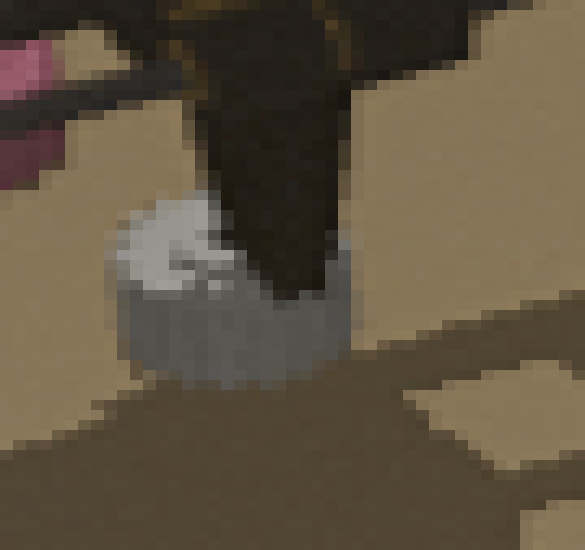

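The side view puts the fingertip at pixel (277,235), about z≈30 mm. The tool text implies 4.7, so the tips passed above the gear. I'll find the true tip height by gently touching bare bench beside the gear.

Emit:
drive_tool([
  {"dp":[-0.3,0,0],"rot":[0,0,0],"fingers":0},
  {"dp":[-0.3,0,0.05],"rot":[0,0,0],"fingers":0},
  {"dp":[-0.3,0,0.1],"rot":[0,0,0],"fingers":0},
  {"dp":[-0.3,0,0.125],"rot":[0,0,0],"fingers":0},
  {"dp":[-0.3,0,0.125],"rot":[0,0,0],"fingers":0},
])

```text
t: 8.4
position: [424.6, 35.7, 13.3]
tool_rot: [0.707, 0.707, -0.0, -0.0]
force: [1.0, 0.2, -0.1]
opening: 0.6
finger_force: 0.0
```

```bash
python3 - <<'E'
from h import *
s=r.get_state(); print(s['position'],s['force'])
im=shot('side','t2'); m=r.camera_model('side')
for z in (0,5,10,20,30): print(z,np.round(proj(m,(425,s['position'][1],z)),1))
g=im[215:265,280-20:300].astype(int).sum(2); 
for k in range(0,50,1): print(215+k,''.join('#' if x<130 else '.' for x in g[k]))
E
```

```text
[424.64152118  35.68481868  13.32610865] [ 0.98669739  0.17537754 -0.13316513]
0 [280.6 249.6]
5 [280.5 248.2]
10 [280.4 246.7]
20 [280.3 243.7]
30 [280.1 240.7]
215 ###############....####################.
216 #############...########.###########....
217 ####################################....
218 ####....#################.##########....
219 #........#################.#########....
220 ..........###..##########..#########....
221 ..........###..###################......
222 ..........##...################.........
223 ............##..############............
224 .......#######..###########.............
225 ....#.####.....###########..............
226 .######........###########..............
227 #.##..........############..............
228 #...........##############..............
229 ...............###########..............
230 ................##########..............
231 ...............###########..............
232 ...............###########..............
233 ................##########..............
234 ................##########..............
235 .................########.........
[... 611 characters left out ...]
.........................
250 ........................................
251 ........................................
252 ........................................
253 ........................................
254 ........................................
255 ........................................
256 ........................................
257 ........................................
258 ........................................
259 ........................................
260 ........................................
261 ........................................
262 ........................................
263 ........................................
264 ........................................
```

Tip at row 243 means z≈20 at TCP 13.3: the true grasp point is about 26 mm higher than reported. I step down carefully until contact to confirm.

Emit:
drive_tool([
  {"dp":[0,0,0.05],"rot":[0,0,0],"fingers":0},
  {"dp":[0,0,0.1],"rot":[0,0,0],"fingers":0},
  {"dp":[0,0,0.15],"rot":[0,0,0],"fingers":0},
  {"dp":[0,0,0.15],"rot":[0,0,0],"fingers":0},
])

```text
t: 8.95
position: [424.5, 35.3, 1.1]
tool_rot: [0.707, 0.707, -0.0, -0.0]
force: [0.0, -0.2, -0.4]
opening: 0.4
finger_force: 0.0
```

Emit:
drive_tool([
  {"dp":[0,0,0.02],"rot":[0,0,0],"fingers":0},
  {"dp":[0,0,0.03],"rot":[0,0,0],"fingers":0},
  {"dp":[0,0,0.03],"rot":[0,0,0],"fingers":0},
])

```text
t: 9.32
position: [424.9, 35.3, -0.7]
tool_rot: [0.707, 0.707, -0.0, 0.0]
force: [-0.4, 0.3, -0.3]
opening: 0.4
finger_force: 0.0
```

Emit:
drive_tool([
  {"dp":[0,0,0.02],"rot":[0,0,0],"fingers":0},
  {"dp":[0,0,0.03],"rot":[0,0,0],"fingers":0},
  {"dp":[0,0,0.03],"rot":[0,0,0],"fingers":0},
])

```text
t: 9.7
position: [424.8, 35.3, -3.2]
tool_rot: [0.707, 0.707, -0.0, -0.0]
force: [-0.2, 0.4, -0.3]
opening: 0.2
finger_force: 0.0
```

Emit:
drive_tool([
  {"dp":[0,0,0.02],"rot":[0,0,0],"fingers":0},
  {"dp":[0,0,0.02],"rot":[0,0,0],"fingers":0},
])

```text
t: 9.95
position: [424.8, 35.3, -4.9]
tool_rot: [0.707, 0.707, -0.0, -0.0]
force: [-0.2, -0.2, 1.0]
opening: 0.9
finger_force: 0.0
```

Emit:
drive_tool([
  {"dp":[0,0,0.02],"rot":[0,0,0],"fingers":0},
  {"dp":[0,0,0.02],"rot":[0,0,0],"fingers":0},
])

```text
t: 10.2
position: [424.8, 35.3, -6.5]
tool_rot: [0.707, 0.707, -0.0, -0.0]
force: [0.4, 0.2, 0.1]
opening: 0.3
finger_force: 0.0
```

Emit:
drive_tool([
  {"dp":[0,0,0.02],"rot":[0,0,0],"fingers":0},
  {"dp":[0,0,0.02],"rot":[0,0,0],"fingers":0},
])

```text
t: 10.45
position: [424.8, 35.3, -8.1]
tool_rot: [0.707, 0.707, -0.0, -0.0]
force: [0.3, -0.1, 0.2]
opening: 0.3
finger_force: 0.0
```

Emit:
drive_tool([
  {"dp":[0,0,0.02],"rot":[0,0,0],"fingers":0},
  {"dp":[0,0,0.02],"rot":[0,0,0],"fingers":0},
])

```text
t: 10.7
position: [424.8, 35.3, -9.7]
tool_rot: [0.707, 0.707, -0.0, -0.0]
force: [-0.3, 0.5, 0.7]
opening: 0.7
finger_force: 0.0
```

Emit:
drive_tool([
  {"dp":[0,0,0.02],"rot":[0,0,0],"fingers":0},
  {"dp":[0,0,0.02],"rot":[0,0,0],"fingers":0},
])

```text
t: 10.95
position: [424.8, 35.3, -11.3]
tool_rot: [0.707, 0.707, -0.0, -0.0]
force: [-0.4, -0.0, 0.6]
opening: 0.5
finger_force: 0.0
```

```bash
python3 - <<'E'
from h import *
s=r.get_state(); print(s['position'],s['force'])
im=shot('side','t3'); m=r.camera_model('side')
for z in (0,5,10): print(z,np.round(proj(m,(425,s['position'][1],z)),1))
g=im[238:262,270:292].astype(int).sum(2); 
for k in range(24): print(238+k,' '.join('%3d'%x for x in g[k]))
E
```

```text
[424.7629928   35.28423014 -11.30301968] [-0.38109188 -0.02441312  0.64793146]
0 [280.6 249.7]
5 [280.6 248.3]
10 [280.5 246.8]
238 246 254 258 260 246 142  79  87  82  90  84  86  84  84  80  78 240 336 345 344 338 339
239 241 258 262 260 259 160  83  67  93  86  85  84  90  89  85  69 244 337 342 345 341 341
240 238 252 257 246 255 186 102  81  77  83  93  84  95  81  81  74 245 336 348 346 345 343
241 244 256 262 245 256 187 104  84  83  82  92  88  96  78  81  69 309 349 345 346 352 353
242 245 256 264 258 248 257 141  81  84  94  90  88  93  87  85  67 324 356 350 358 263 222
243 215 216 253 228 205 247 145  76  77  81  81  87  89  88  85  70 334 272 226 227 199 190
244 187 191 197 317 239 201 193 117  86  89  88  89  89  90  85  90 216 207 194 190 191 189
245 334 339 235 326 345 342 246 117  79  78  89  87  90  92  83  93 185 202 194 323 350 242
246 350 358 344 260 229 340 354 208  91  81  81  86  97  86  82  91 184 202 192 228 235 204
247 359 268 229 207 191 223 240 208 121  81  91  85  91  94  71 148 191 202 198 199 198 192
248 232 200 196 197 199 195 195 205 150  93  89  92 
[... 535 characters left out ...]
 202 202 202 207 204 202 204 198 203 199 204 205 199 201
255 202 202 203 198 204 199 196 202 202 202 206 199 203 201 201 199 207 199 202 200 197 198
256 200 199 205 202 205 202 200 204 198 207 204 205 204 194 206 200 202 199 206 204 200 201
257 203 203 200 203 202 203 202 201 204 199 197 200 201 203 202 201 199 201 203 201 200 199
258 201 201 204 200 197 203 209 204 202 204 197 198 206 199 199 203 202 203 202 203 202 203
259 199 203 203 197 202 205 198 203 204 204 204 200 205 201 203 200 204 203 202 201 200 203
260 199 204 200 199 202 196 200 204 203 200 203 202 201 203 200 198 204 203 206 206 203 202
261 207 205 200 201 201 203 203 204 204 199 202 201 196 203 203 203 198 202 201 204 206 195
```

Emit:
drive_tool([
  {"dp":[0,0,0.015],"rot":[0,0,0],"fingers":0},
  {"dp":[0,0,0.015],"rot":[0,0,0],"fingers":0},
])

```text
t: 11.25
position: [424.8, 35.3, -12.5]
tool_rot: [0.707, 0.707, -0.0, -0.0]
force: [-0.5, -0.0, 1.1]
opening: 0.1
finger_force: 0.0
```

Emit:
drive_tool([
  {"dp":[0,0,0.015],"rot":[0,0,0],"fingers":0},
  {"dp":[0,0,0.015],"rot":[0,0,0],"fingers":0},
])

```text
t: 11.5
position: [424.8, 35.3, -13.6]
tool_rot: [0.707, 0.707, -0.0, -0.0]
force: [0.1, 0.3, 0.0]
opening: 0.6
finger_force: 0.0
```

Emit:
drive_tool([
  {"dp":[0,0,0.015],"rot":[0,0,0],"fingers":0},
  {"dp":[0,0,0.015],"rot":[0,0,0],"fingers":0},
])

```text
t: 11.75
position: [424.8, 35.3, -14.8]
tool_rot: [0.707, 0.707, -0.0, -0.0]
force: [0.3, -0.2, 0.3]
opening: 0.6
finger_force: 0.0
```

Emit:
drive_tool([
  {"dp":[0,0,0.015],"rot":[0,0,0],"fingers":0},
  {"dp":[0,0,0.015],"rot":[0,0,0],"fingers":0},
])

```text
t: 12.0
position: [424.8, 35.3, -16.1]
tool_rot: [0.707, 0.707, -0.0, -0.0]
force: [0.7, -0.1, 0.2]
opening: 0.5
finger_force: 0.0
```

Emit:
drive_tool([
  {"dp":[0,0,0.015],"rot":[0,0,0],"fingers":0},
  {"dp":[0,0,0.015],"rot":[0,0,0],"fingers":0},
])

```text
t: 12.25
position: [425.0, 35.3, -16.4]
tool_rot: [0.707, 0.707, -0.0, -0.0]
force: [-3.4, -0.2, 7.2]
opening: 0.2
finger_force: 3.5
```

Emit:
drive_tool([
  {"dp":[0,0,0.015],"rot":[0,0,0],"fingers":0},
  {"dp":[0,0,0.015],"rot":[0,0,0],"fingers":0},
])

```text
t: 12.5
position: [425.0, 35.3, -16.4]
tool_rot: [0.707, 0.707, -0.001, -0.001]
force: [-8.3, -0.0, 17.0]
opening: 0.8
finger_force: 8.5
```

```bash
python3 - <<'E'
from h import *
s=r.get_state(); print(s['position'],s['force'])
im=shot('side','t4')
g=im[246:260,274:290].astype(int).sum(2); 
for k in range(14): print(246+k,' '.join('%3d'%x for x in g[k]))
E
```

```text
[424.98917764  35.28612    -16.41538613] [-8.25824739 -0.02010472 17.03375801]
246 228 232 326 195  81  88  88  91  90  83  80  74 185 204 199 201
247 196 195 232 161  88  85  85  89  90  82  87  89 189 205 196 198
248 195 195 202 198 119  85  83  85  89  93  89  90 187 203 196 203
249 201 198 204 206 146  91  86  85  93  88  77 144 195 204 204 201
250 199 194 201 202 200 127  81  94  87  86  78 182 207 203 200 194
251 198 199 203 202 206 170 104  87  86  82  80 183 204 197 204 200
252 199 199 202 201 203 202 144  92  94  98 114 189 205 199 206 200
253 201 201 200 203 202 204 202 126 143 189 197 202 204 201 203 203
254 199 202 201 204 200 204 204 194 195 205 201 200 200 200 199 197
255 202 201 203 201 202 206 207 201 203 197 202 202 201 198 201 205
256 201 202 202 202 201 197 198 198 201 201 199 200 200 200 201 200
257 201 198 198 201 204 201 204 200 200 200 201 208 204 200 204 197
258 205 202 201 200 202 201 204 200 200 202 199 202 202 205 196 205
259 201 201 203 199 201 200 202 202 206 202 203 201 197 201 204 202
```

Contact came at TCP z=-16.4, so the tip is really at TCP+16.4 and every height shifts by 35 mm. I go back above the gear and grip with the tips 5 mm off the bench.

Emit:
drive_tool([
  {"dp":[0,0,-0.4],"rot":[0,0,0],"fingers":62},
  {"dp":[0,0,-0.75],"rot":[0,0,0],"fingers":62},
  {"dp":[0.3,0,-0.75],"rot":[0,0,0],"fingers":62},
  {"dp":[0.59,0,-0.75],"rot":[0,0,0],"fingers":62},
  {"dp":[0.59,0,-0.75],"rot":[0,0,0],"fingers":62},
  {"dp":[0.59,0,-0.75],"rot":[0,0,0],"fingers":62},
])

```text
t: 13.3
position: [424.7, 82.1, 41.5]
tool_rot: [0.707, 0.707, -0.0, 0.0]
force: [-0.4, 0.3, -0.4]
opening: 55.4
finger_force: 0.0
```

Emit:
drive_tool([
  {"dp":[0,0,0.2],"rot":[0,0,0],"fingers":62},
  {"dp":[0,0,0.4],"rot":[0,0,0],"fingers":62},
  {"dp":[0,0,0.55],"rot":[0,0,0],"fingers":62},
  {"dp":[0,0,0.66],"rot":[0,0,0],"fingers":62},
  {"dp":[0,0,0.66],"rot":[0,0,0],"fingers":62},
])

```text
t: 13.92
position: [424.1, 82.4, -12.2]
tool_rot: [0.707, 0.707, -0.001, -0.001]
force: [-0.3, 0.3, -0.1]
opening: 62.0
finger_force: 0.0
```

Emit:
drive_tool([
  {"dp":[0,0,0],"rot":[0,0,0],"fingers":25},
  {"dp":[0,0,0],"rot":[0,0,0],"fingers":25},
  {"dp":[0,0,0],"rot":[0,0,0],"fingers":25},
  {"dp":[0,0,0],"rot":[0,0,0],"fingers":25},
], newtons=20)

```text
t: 14.42
position: [425.5, 82.5, -10.5]
tool_rot: [0.707, 0.707, 0.0, 0.0]
force: [-0.2, 0.3, 2.1]
opening: 43.4
finger_force: 20.0
```

Gripped (43.4 mm, 20 N). I carry it to above the bare orange compartment.

Emit:
drive_tool([
  {"dp":[0,0,-0.3],"rot":[0,0,0],"fingers":25},
  {"dp":[0,0,-0.7],"rot":[0,0,0],"fingers":25},
  {"dp":[0,0,-1],"rot":[0,0,0],"fingers":25},
])

```text
t: 14.8
position: [425.1, 82.5, 70.0]
tool_rot: [0.707, 0.707, 0.0, 0.0]
force: [-0.4, -0.2, -1.1]
opening: 43.5
finger_force: 20.0
```

Emit:
drive_tool([
  {"dp":[-0.3,0.2,-0.1],"rot":[0,0,0],"fingers":25},
  {"dp":[-0.65,0.4,-0.25],"rot":[0,0,0],"fingers":25},
  {"dp":[-1,0.65,-0.4],"rot":[0,0,0],"fingers":25},
])

```text
t: 15.18
position: [477.0, 1.8, 101.0]
tool_rot: [0.707, 0.707, -0.0, -0.0]
force: [-0.1, 0.3, -0.6]
opening: 43.5
finger_force: 20.0
```

Emit:
drive_tool([
  {"dp":[-0.33,0.2,0],"rot":[0,0,0],"fingers":25},
  {"dp":[-0.66,0.4,0],"rot":[0,0,0],"fingers":25},
  {"dp":[-1,0.65,0],"rot":[0,0,0],"fingers":25},
])

```text
t: 15.55
position: [529.1, -78.3, 100.6]
tool_rot: [0.707, 0.707, -0.0, -0.0]
force: [0.2, 0.9, 0.1]
opening: 43.8
finger_force: 20.0
```

Emit:
drive_tool([
  {"dp":[-0.33,0.2,0],"rot":[0,0,0],"fingers":25},
  {"dp":[-0.66,0.4,0],"rot":[0,0,0],"fingers":25},
  {"dp":[-1,0.65,0],"rot":[0,0,0],"fingers":25},
])

```text
t: 15.92
position: [581.1, -158.3, 100.4]
tool_rot: [0.707, 0.707, -0.0, -0.0]
force: [0.1, 1.1, -0.3]
opening: 43.7
finger_force: 20.0
```

Emit:
drive_tool([
  {"dp":[-0.28,0.15,0],"rot":[0,0,0],"fingers":25},
  {"dp":[-0.28,0.15,0],"rot":[0,0,0],"fingers":25},
  {"dp":[-0.28,0.15,0],"rot":[0,0,0],"fingers":25},
])

```text
t: 16.3
position: [592.4, -179.2, 100.3]
tool_rot: [0.707, 0.707, -0.0, -0.001]
force: [0.8, -0.5, -0.0]
opening: 43.5
finger_force: 20.0
```

```bash
python3 - <<'E'
from h import *
s=r.get_state(); print(s['position'],s['opening'],s['finger_force'])
m=r.camera_model('wrist'); im=shot('wrist','w_or')
for c in [(593,-180),(690,-154)]:
  for d in [(0,0)]:
    u,v=proj(m,(c[0],c[1],3)); cv2.circle(im,(int(u),int(v)),6,(255,0,255),2); print(u,v)
cv2.imwrite('pics/w_or2.png',im[:,:,::-1])
E
```

```text
[ 592.35346139 -179.22339076  100.34790737] 43.48598057930676 19.999845921993256
322.50815082135034 223.78043673607496
453.78292151011294 189.743060896261
```

View pics/w_or2.png

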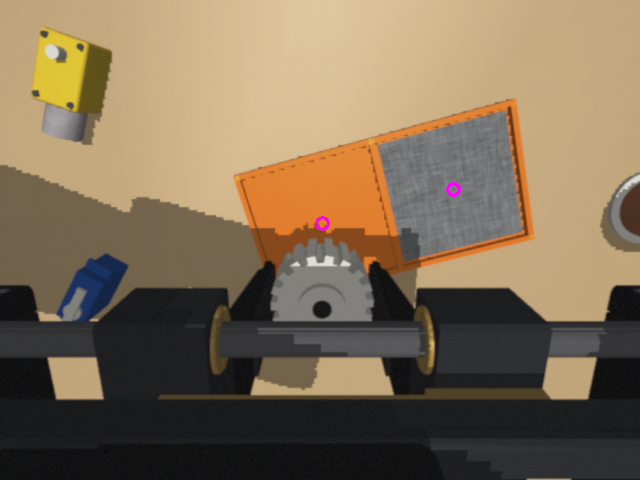

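The bare orange compartment lies as computed (marker 322,224) and the pad centre at (453,189) fits too. I lower and release.

Emit:
drive_tool([
  {"dp":[0,0,0.3],"rot":[0,0,0],"fingers":25},
  {"dp":[0,0,0.65],"rot":[0,0,0],"fingers":25},
  {"dp":[0,0,1],"rot":[0,0,0],"fingers":25},
])

```text
t: 16.73
position: [592.7, -178.8, 20.4]
tool_rot: [0.707, 0.708, 0.0, 0.0]
force: [0.5, 0.9, -0.5]
opening: 43.7
finger_force: 20.0
```

Emit:
drive_tool([
  {"dp":[0,0,0.15],"rot":[0,0,0],"fingers":25},
  {"dp":[0,0,0.27],"rot":[0,0,0],"fingers":25},
  {"dp":[0,0,0.32],"rot":[0,0,0],"fingers":25},
  {"dp":[0,0,0.355],"rot":[0,0,0],"fingers":25},
  {"dp":[0,0,0.355],"rot":[0,0,0],"fingers":25},
  {"dp":[0,0,0.355],"rot":[0,0,0],"fingers":25},
])

```text
t: 17.48
position: [593.4, -180.1, -7.0]
tool_rot: [0.707, 0.707, 0.0, 0.0]
force: [0.6, -0.5, 0.7]
opening: 44.1
finger_force: 20.0
```

Emit:
drive_tool([
  {"dp":[0,0,0],"rot":[0,0,0],"fingers":56},
  {"dp":[0,0,0],"rot":[0,0,0],"fingers":56},
  {"dp":[0,0,0],"rot":[0,0,0],"fingers":56},
  {"dp":[0,0,-0.2],"rot":[0,0,0],"fingers":56},
  {"dp":[0,0,-0.5],"rot":[0,0,0],"fingers":56},
  {"dp":[0,0,-1],"rot":[0,0,0],"fingers":56},
])

```text
t: 18.23
position: [592.1, -179.5, 72.8]
tool_rot: [0.707, 0.707, -0.0, -0.001]
force: [-0.1, -0.2, 0.6]
opening: 56.1
finger_force: 0.0
```

Emit:
drive_tool([
  {"dp":[-0.15,-0.5,-0.2],"rot":[0,0,0],"fingers":56},
  {"dp":[-0.3,-1,-0.35],"rot":[0,0,0],"fingers":50},
])

```text
t: 18.48
position: [513.2, -204.5, 103.2]
tool_rot: [0.707, 0.708, 0.0, 0.002]
force: [0.1, -0.4, 0.0]
opening: 51.5
finger_force: 0.0
```

Emit:
drive_tool([
  {"dp":[-0.15,-0.5,0],"rot":[0,0,0],"fingers":50},
  {"dp":[-0.3,-1,0],"rot":[0,0,0],"fingers":50},
  {"dp":[-0.3,-1,0],"rot":[0,0,0],"fingers":50},
])

```text
t: 18.85
position: [431.4, -228.5, 101.4]
tool_rot: [0.708, 0.706, 0.0, 0.001]
force: [-0.5, -0.3, -0.9]
opening: 50.0
finger_force: 0.0
```

```bash
python3 - <<'E'
from h import *
im,m=near('servo_mid','w_servo',36)
print(r.spot_point('gear_mid','wrist')[:1])
hsv=cv2.cvtColor(im,cv2.COLOR_RGB2HSV); k=cv2.inRange(hsv,(105,90,40),(130,255,255))
n,l,st,c=cv2.connectedComponentsWithStats(k); i=1+st[1:,4].argmax(); v,u=np.nonzero(l==i)
rc=cv2.minAreaRect(np.array([at_z(m,a,b,30)[:2] for a,b in zip(u,v)],np.float32)); print(st[i],rc,cv2.boxPoints(rc))
E
```

```text
tcp [ 431.4 -228.5  101.4] [0.708 0.706 0.    0.001] open 50.0
spot 0.85 307 224 [ 420.9 -225.9   19. ]
mask 0.55 px 307.0 227.0 rect c [ 421.5 -224.2] size [53.5 23. ] long yaw 58.6
[{'at': [0.8713, 0.3317], 'confidence': 0.68}]
[ 278  190   61   76 1653] ((421.55865478515625, -225.8138427734375), (53.69541931152344, 22.18099021911621), 57.66958236694336) [[ 397.82925 -242.56836]
 [ 416.5717  -254.43079]
 [ 445.28806 -209.05933]
 [ 426.54562 -197.1969 ]]
```

View pics/w_servo.png

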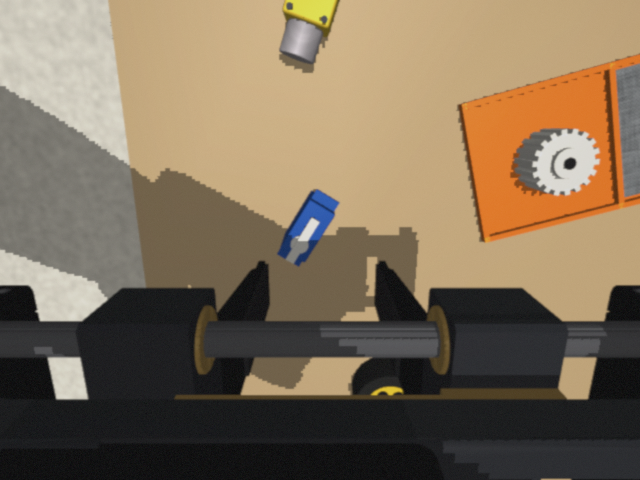

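Gear lies flat in the bare orange compartment. Servo at pixel (307,227) → (421,-225.5), yaw 58°. I turn 32° and grip.

Emit:
drive_tool([
  {"dp":[0.035,-0.13,0],"rot":[0,0,0.17],"fingers":45},
  {"dp":[0.035,-0.13,0],"rot":[0,0,0.34],"fingers":45},
  {"dp":[0.035,-0.13,0],"rot":[0,0,0.51],"fingers":45},
  {"dp":[0.035,-0.13,0.3],"rot":[0,0,0.533],"fingers":45},
  {"dp":[0.035,-0.13,0.6],"rot":[0,0,0.533],"fingers":45},
  {"dp":[0.035,-0.13,0.6],"rot":[0,0,0.533],"fingers":45},
])

```text
t: 19.8
position: [421.9, -223.9, 50.6]
tool_rot: [0.874, 0.486, -0.001, -0.002]
force: [0.4, -0.2, 0.8]
opening: 45.3
finger_force: 0.0
```

Emit:
drive_tool([
  {"dp":[0,0,0.2],"rot":[0,0,0],"fingers":45},
  {"dp":[0,0,0.45],"rot":[0,0,0],"fingers":45},
  {"dp":[0,0,0.7],"rot":[0,0,0],"fingers":45},
  {"dp":[0,0,0.8],"rot":[0,0,0],"fingers":45},
  {"dp":[0,0,0.8],"rot":[0,0,0],"fingers":45},
])

```text
t: 20.42
position: [422.6, -225.1, -11.7]
tool_rot: [0.874, 0.485, -0.0, -0.0]
force: [0.0, 0.1, 0.1]
opening: 44.9
finger_force: 0.0
```

Emit:
drive_tool([
  {"dp":[0,0,0],"rot":[0,0,0],"fingers":8},
  {"dp":[0,0,0],"rot":[0,0,0],"fingers":8},
  {"dp":[0,0,0],"rot":[0,0,0],"fingers":8},
  {"dp":[0,0,0],"rot":[0,0,0],"fingers":8},
  {"dp":[0,0,0],"rot":[0,0,0],"fingers":8},
], newtons=20)

```text
t: 21.05
position: [422.9, -225.3, -11.0]
tool_rot: [0.874, 0.485, 0.0, 0.0]
force: [-0.2, 0.6, 4.5]
opening: 19.9
finger_force: 20.0
```

Emit:
drive_tool([
  {"dp":[0,0,-0.3],"rot":[0,0,0],"fingers":8},
  {"dp":[0,0,-0.7],"rot":[0,0,0],"fingers":8},
  {"dp":[0,0,-1],"rot":[0,0,0],"fingers":8},
])

```text
t: 21.42
position: [422.6, -225.1, 69.3]
tool_rot: [0.874, 0.485, 0.0, 0.0]
force: [0.3, 0.3, -0.3]
opening: 20.1
finger_force: 20.0
```

Emit:
drive_tool([
  {"dp":[0.28,0.25,-0.1],"rot":[0,0,0],"fingers":8},
  {"dp":[0.56,0.5,-0.25],"rot":[0,0,0],"fingers":8},
  {"dp":[0.84,0.79,-0.4],"rot":[0,0,0],"fingers":8},
])

```text
t: 21.8
position: [512.2, -201.1, 100.2]
tool_rot: [0.875, 0.485, -0.0, -0.0]
force: [1.1, -1.0, -1.2]
opening: 20.1
finger_force: 20.0
```

Emit:
drive_tool([
  {"dp":[0.28,0.25,0],"rot":[0,0,0],"fingers":8},
  {"dp":[0.56,0.5,0],"rot":[0,0,0],"fingers":8},
  {"dp":[0.84,0.79,0],"rot":[0,0,0],"fingers":8},
])

```text
t: 22.18
position: [601.5, -177.5, 99.7]
tool_rot: [0.874, 0.485, -0.0, -0.0]
force: [0.6, 0.2, -1.4]
opening: 19.9
finger_force: 20.0
```

Emit:
drive_tool([
  {"dp":[0.28,0.25,0],"rot":[0,0,0],"fingers":8},
  {"dp":[0.56,0.5,0],"rot":[0,0,0],"fingers":8},
  {"dp":[0.84,0.79,0],"rot":[0,0,0],"fingers":8},
  {"dp":[0.84,0.79,0],"rot":[0,0,0],"fingers":8},
])

```text
t: 22.68
position: [691.2, -153.8, 99.4]
tool_rot: [0.874, 0.486, -0.0, -0.0]
force: [-0.0, -0.3, -0.4]
opening: 20.2
finger_force: 20.0
```

Emit:
drive_tool([
  {"dp":[0,0,0.3],"rot":[0,0,0],"fingers":8},
  {"dp":[0,0,0.65],"rot":[0,0,0],"fingers":8},
  {"dp":[0,0,1],"rot":[0,0,0],"fingers":8},
])

```text
t: 23.05
position: [687.9, -154.5, 17.4]
tool_rot: [0.875, 0.485, -0.001, -0.001]
force: [-0.7, -0.1, -1.3]
opening: 20.5
finger_force: 20.0
```

Emit:
drive_tool([
  {"dp":[0,0,0.15],"rot":[0,0,0],"fingers":8},
  {"dp":[0,0,0.27],"rot":[0,0,0],"fingers":8},
  {"dp":[0,0,0.32],"rot":[0,0,0],"fingers":8},
  {"dp":[0,0,0.355],"rot":[0,0,0],"fingers":8},
  {"dp":[0,0,0.355],"rot":[0,0,0],"fingers":8},
  {"dp":[0,0,0.355],"rot":[0,0,0],"fingers":8},
])

```text
t: 23.8
position: [690.6, -154.6, -7.2]
tool_rot: [0.874, 0.485, 0.0, 0.0]
force: [-0.4, 0.5, -0.6]
opening: 19.9
finger_force: 20.0
```

Emit:
drive_tool([
  {"dp":[0,0,0],"rot":[0,0,0],"fingers":36},
  {"dp":[0,0,0],"rot":[0,0,0],"fingers":36},
  {"dp":[0,0,0],"rot":[0,0,0],"fingers":36},
  {"dp":[0,0,-0.2],"rot":[0,0,0],"fingers":36},
  {"dp":[0,0,-0.5],"rot":[0,0,0],"fingers":36},
  {"dp":[0,0,-1],"rot":[0,0,0],"fingers":36},
])

```text
t: 24.55
position: [689.6, -154.3, 73.3]
tool_rot: [0.874, 0.485, -0.0, -0.0]
force: [0.1, -0.1, 0.2]
opening: 35.6
finger_force: 0.0
```

Emit:
drive_tool([
  {"dp":[-0.1,-0.4,-0.35],"rot":[0,0,0],"fingers":55},
  {"dp":[-0.245,-0.8,-0.35],"rot":[0,0,0],"fingers":55},
])

```text
t: 24.8
position: [628.2, -137.9, 106.7]
tool_rot: [0.874, 0.485, 0.003, 0.004]
force: [-0.9, -0.5, -0.7]
opening: 50.9
finger_force: 0.0
```

Emit:
drive_tool([
  {"dp":[-0.1,-0.4,0],"rot":[0,0,0],"fingers":55},
  {"dp":[-0.245,-0.8,0],"rot":[0,0,0],"fingers":55},
])

```text
t: 25.05
position: [560.8, -119.9, 102.7]
tool_rot: [0.874, 0.485, 0.001, 0.001]
force: [0.9, -0.2, -0.3]
opening: 55.0
finger_force: 0.0
```

Emit:
drive_tool([
  {"dp":[-0.1,-0.4,0],"rot":[0,0,0],"fingers":55},
  {"dp":[-0.245,-0.8,0],"rot":[0,0,0],"fingers":55},
])

```text
t: 25.3
position: [496.1, -102.6, 102.5]
tool_rot: [0.874, 0.485, 0.001, 0.001]
force: [-0.9, -0.2, 0.4]
opening: 54.8
finger_force: 0.0
```

Emit:
drive_tool([
  {"dp":[-0.1,-0.4,0],"rot":[0,0,0],"fingers":55},
  {"dp":[-0.245,-0.8,0],"rot":[0,0,0],"fingers":55},
  {"dp":[-0.245,-0.8,0],"rot":[0,0,0],"fingers":55},
])

```text
t: 25.68
position: [430.8, -85.2, 101.7]
tool_rot: [0.874, 0.485, 0.001, 0.001]
force: [1.1, 0.5, -0.0]
opening: 55.2
finger_force: 0.0
```

```bash
python3 - <<'E'
from h import *
im,m=near('gearmotor_mid','w_gm',28)
hsv=cv2.cvtColor(im,cv2.COLOR_RGB2HSV); k=cv2.inRange(hsv,(20,150,120),(35,255,255))
n,l,st,c=cv2.connectedComponentsWithStats(k); i=1+st[1:,4].argmax(); v,u=np.nonzero(l==i)
rc=cv2.minAreaRect(np.array([at_z(m,a,b,30)[:2] for a,b in zip(u,v)],np.float32)); print(st[i],rc,cv2.boxPoints(rc))
E
```

```text
tcp [430.8 -85.2 101.7] [0.874 0.485 0.001 0.001] open 55.2
spot 0.68 313 227 [426.  -82.6  15. ]
mask 0.87 px 312.0 226.0 rect c [426.6 -82. ] size [67.3 31.2] long yaw 71.1
[ 283  186   54   60 2101] ((429.84222412109375, -72.76887512207031), (41.19745635986328, 29.708820343017578), 70.1487045288086) [[408.8756   -87.099304]
 [436.81903  -97.187836]
 [450.80884  -58.438446]
 [422.86542  -48.349915]]
```

View pics/w_gm.png

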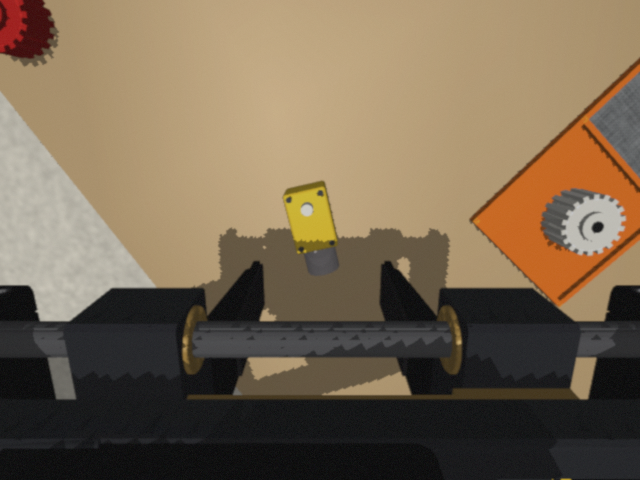

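Gear motor gearbox at pixel (310,216): centre (430,-73), yaw 70°. I turn back 12° and grip; I also refine the green tray from the first wrist picture.

Emit:
drive_tool([
  {"dp":[0.035,-0.08,0],"rot":[0,0,-0.1],"fingers":58},
  {"dp":[0.035,-0.08,0.1],"rot":[0,0,-0.2],"fingers":58},
  {"dp":[0.035,-0.08,0.4],"rot":[0,0,-0.2],"fingers":58},
  {"dp":[0.035,-0.08,0.4],"rot":[0,0,-0.2],"fingers":58},
])

```text
t: 26.32
position: [426.9, -79.5, 66.8]
tool_rot: [0.819, 0.574, -0.001, -0.001]
force: [0.5, -0.4, -0.1]
opening: 58.0
finger_force: 0.0
```

Emit:
drive_tool([
  {"dp":[0,0,0.25],"rot":[0,0,0],"fingers":58},
  {"dp":[0,0,0.5],"rot":[0,0,0],"fingers":58},
  {"dp":[0,0,0.75],"rot":[0,0,0],"fingers":58},
  {"dp":[0,0,0.9],"rot":[0,0,0],"fingers":58},
  {"dp":[0,0,1],"rot":[0,0,0],"fingers":58},
  {"dp":[0,0,1],"rot":[0,0,0],"fingers":58},
])

```text
t: 27.08
position: [427.6, -79.7, -12.0]
tool_rot: [0.819, 0.574, -0.0, -0.0]
force: [-0.6, -0.0, -0.3]
opening: 58.2
finger_force: 0.0
```

Emit:
drive_tool([
  {"dp":[0,0,0],"rot":[0,0,0],"fingers":15},
  {"dp":[0,0,0],"rot":[0,0,0],"fingers":15},
  {"dp":[0,0,0],"rot":[0,0,0],"fingers":15},
  {"dp":[0,0,0],"rot":[0,0,0],"fingers":15},
  {"dp":[0,0,0],"rot":[0,0,0],"fingers":15},
], newtons=25)

```text
t: 27.7
position: [427.7, -79.7, -11.6]
tool_rot: [0.819, 0.574, 0.0, 0.0]
force: [-1.4, 0.6, 3.0]
opening: 29.6
finger_force: 25.0
```

```bash
python3 - <<'E'
from h import *
m=dict(r.camera_model('wrist'))
m['pose']=np.array([[1,0,0,426.0],[0,.965,.262,156.7],[0,-.262,.965,384.6],[0,0,0,1]])
w=np.array([at_z(m,u,v,8)[:2] for u,v in [(470,148),(566,92),(511,236),(606,182),(412,57)]]).round(1); print(w, 'pad',w[:4].mean(0))
y=(w[2]+w[3]-w[0]-w[1])/2; print(np.linalg.norm(y),np.degrees(np.arctan2(y[1],y[0])),'bare',w[:4].mean(0)-100*y/np.linalg.norm(y))
print(r.get_state()['position'],r.get_state()['opening'])
E
```

```text
[[567.5 133.1]
 [650.8 183.6]
 [617.9  45.5]
 [703.6 100.5]
 [507.3 213.4]] pad [634.95  115.675]
99.73556286500819 -58.84412524709212 bare [583.21318866 201.2512955 ]
[427.68045501 -79.70908601 -11.62894498] 29.575516086187818
```

Emit:
drive_tool([
  {"dp":[0,0,-0.3],"rot":[0,0,0],"fingers":15},
  {"dp":[0,0,-0.7],"rot":[0,0,0],"fingers":15},
  {"dp":[0,0,-1],"rot":[0,0,0],"fingers":15},
])

```text
t: 28.08
position: [427.6, -79.7, 68.9]
tool_rot: [0.819, 0.574, 0.0, 0.0]
force: [0.5, -1.6, -1.2]
opening: 30.1
finger_force: 25.0
```

Emit:
drive_tool([
  {"dp":[0.4,0.2,-0.1],"rot":[0,0,0],"fingers":15},
  {"dp":[0.8,0.4,-0.25],"rot":[0,0,0],"fingers":15},
])

```text
t: 28.32
position: [479.6, -30.0, 88.1]
tool_rot: [0.819, 0.573, -0.0, -0.0]
force: [0.9, -0.1, -0.7]
opening: 30.1
finger_force: 25.0
```

Emit:
drive_tool([
  {"dp":[0.4,0.2,0],"rot":[0,0,0],"fingers":15},
  {"dp":[0.8,0.4,0],"rot":[0,0,0],"fingers":15},
])

```text
t: 28.58
position: [532.0, 19.6, 87.8]
tool_rot: [0.819, 0.574, -0.0, 0.0]
force: [-0.0, 0.3, -0.9]
opening: 29.9
finger_force: 25.0
```

Emit:
drive_tool([
  {"dp":[0.4,0.2,0],"rot":[0,0,0],"fingers":15},
  {"dp":[0.8,0.4,0],"rot":[0,0,0],"fingers":15},
])

```text
t: 28.82
position: [583.7, 68.9, 87.3]
tool_rot: [0.819, 0.574, -0.0, -0.0]
force: [0.8, -0.3, -0.5]
opening: 29.7
finger_force: 25.0
```

Emit:
drive_tool([
  {"dp":[0.4,0.2,0],"rot":[0,0,0],"fingers":15},
  {"dp":[0.8,0.4,0],"rot":[0,0,0],"fingers":15},
  {"dp":[0.8,0.4,0],"rot":[0,0,0],"fingers":15},
])

```text
t: 29.2
position: [636.1, 118.6, 87.3]
tool_rot: [0.818, 0.575, -0.0, -0.0]
force: [-0.8, -0.3, -1.1]
opening: 29.9
finger_force: 25.0
```

Emit:
drive_tool([
  {"dp":[0,0,0.3],"rot":[0,0,0],"fingers":15},
  {"dp":[0,0,0.65],"rot":[0,0,0],"fingers":15},
  {"dp":[0,0,0.9],"rot":[0,0,0],"fingers":15},
  {"dp":[0,0,1],"rot":[0,0,0],"fingers":15},
])

```text
t: 29.7
position: [633.7, 116.7, 6.1]
tool_rot: [0.819, 0.574, -0.001, -0.001]
force: [-0.5, 0.3, -0.6]
opening: 29.8
finger_force: 25.0
```

Emit:
drive_tool([
  {"dp":[0,0,0.1],"rot":[0,0,0],"fingers":15},
  {"dp":[0,0,0.17],"rot":[0,0,0],"fingers":15},
  {"dp":[0,0,0.205],"rot":[0,0,0],"fingers":15},
  {"dp":[0,0,0.205],"rot":[0,0,0],"fingers":15},
  {"dp":[0,0,0.205],"rot":[0,0,0],"fingers":15},
])

```text
t: 30.32
position: [635.6, 117.3, -7.9]
tool_rot: [0.819, 0.574, 0.0, 0.0]
force: [-0.1, -0.1, -1.4]
opening: 30.1
finger_force: 25.0
```

Emit:
drive_tool([
  {"dp":[0,0,0],"rot":[0,0,0],"fingers":44},
  {"dp":[0,0,0],"rot":[0,0,0],"fingers":44},
  {"dp":[0,0,0],"rot":[0,0,0],"fingers":44},
  {"dp":[0,0,-0.2],"rot":[0,0,0],"fingers":44},
  {"dp":[0,0,-0.5],"rot":[0,0,0],"fingers":44},
  {"dp":[0,0,-1],"rot":[0,0,0],"fingers":44},
])

```text
t: 31.08
position: [634.3, 117.1, 72.0]
tool_rot: [0.819, 0.574, -0.001, -0.001]
force: [0.3, 0.4, 0.1]
opening: 44.0
finger_force: 0.0
```

Emit:
drive_tool([
  {"dp":[-0.45,0.02,-0.35],"rot":[0,0,0],"fingers":80},
  {"dp":[-0.92,0.04,-0.35],"rot":[0,0,0],"fingers":80},
])

```text
t: 31.32
position: [615.8, 46.5, 105.1]
tool_rot: [0.819, 0.574, 0.003, 0.002]
force: [0.1, -0.5, -0.5]
opening: 58.9
finger_force: 0.0
```

Emit:
drive_tool([
  {"dp":[-0.45,0.02,0],"rot":[0,0,0],"fingers":80},
  {"dp":[-0.92,0.04,0],"rot":[0,0,0],"fingers":80},
])

```text
t: 31.58
position: [591.1, -24.4, 101.3]
tool_rot: [0.819, 0.574, 0.001, 0.001]
force: [0.6, -0.4, 0.2]
opening: 77.8
finger_force: 0.0
```

Emit:
drive_tool([
  {"dp":[-0.45,0.02,0],"rot":[0,0,0],"fingers":80},
  {"dp":[-0.92,0.04,0],"rot":[0,0,0],"fingers":80},
])

```text
t: 31.82
position: [569.0, -94.8, 101.2]
tool_rot: [0.819, 0.574, 0.001, 0.001]
force: [0.2, -0.1, 0.4]
opening: 80.2
finger_force: 0.0
```

Emit:
drive_tool([
  {"dp":[-0.45,0.02,0],"rot":[0,0,0],"fingers":80},
  {"dp":[-0.92,0.04,0],"rot":[0,0,0],"fingers":80},
])

```text
t: 32.08
position: [546.8, -165.1, 101.2]
tool_rot: [0.819, 0.574, 0.001, 0.001]
force: [-0.1, 0.2, -1.1]
opening: 80.0
finger_force: 0.0
```

Emit:
drive_tool([
  {"dp":[-0.45,0.02,0],"rot":[0,0,0],"fingers":80},
  {"dp":[-0.92,0.04,0],"rot":[0,0,0],"fingers":80},
])

```text
t: 32.33
position: [524.7, -235.4, 101.2]
tool_rot: [0.819, 0.574, 0.0, 0.001]
force: [-0.3, -0.8, -0.5]
opening: 79.7
finger_force: 0.0
```

Emit:
drive_tool([
  {"dp":[-0.45,0.02,0],"rot":[0,0,0],"fingers":80},
  {"dp":[-0.92,0.04,0],"rot":[0,0,0],"fingers":80},
])

```text
t: 32.58
position: [502.5, -305.8, 101.2]
tool_rot: [0.819, 0.574, 0.0, 0.001]
force: [1.0, -0.7, -0.3]
opening: 79.6
finger_force: 0.0
```

Emit:
drive_tool([
  {"dp":[-0.45,0.02,0],"rot":[0,0,0],"fingers":80},
  {"dp":[-0.92,0.04,0],"rot":[0,0,0],"fingers":80},
  {"dp":[-0.92,0.04,0],"rot":[0,0,0],"fingers":80},
])

```text
t: 32.95
position: [480.0, -377.0, 101.1]
tool_rot: [0.82, 0.573, 0.0, 0.001]
force: [-0.7, 0.8, -0.3]
opening: 80.0
finger_force: 0.0
```

```bash
python3 - <<'E'
from h import *
im,m=near('wheel_mid','w_wh',30)
E
```

```text
tcp [ 480.  -377.   101.1] [0.82  0.573 0.    0.001] open 80.0
spot 0.74 323 218 [ 483.4 -371.5   15. ]
mask 0.69 px 324.0 219.0 rect c [ 485.2 -369.4] size [57.2 54.3] long yaw 69.8
```

View pics/w_wh.png

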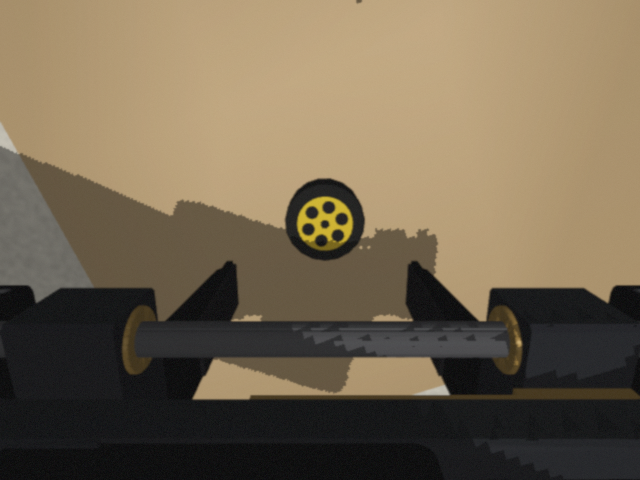

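Wheel at pixel (324,219) → (484.7,-370.4). I centre on it, lower and grip.

Emit:
drive_tool([
  {"dp":[0.095,0.025,0],"rot":[0,0,0],"fingers":80},
  {"dp":[0.095,0.025,0.4],"rot":[0,0,0],"fingers":80},
  {"dp":[0.095,0.025,0.4],"rot":[0,0,0],"fingers":80},
])

```text
t: 33.48
position: [483.7, -365.4, 64.9]
tool_rot: [0.818, 0.575, -0.001, -0.003]
force: [-0.3, 0.3, -0.7]
opening: 80.0
finger_force: 0.0
```

Emit:
drive_tool([
  {"dp":[0,0,0.25],"rot":[0,0,0],"fingers":80},
  {"dp":[0,0,0.5],"rot":[0,0,0],"fingers":80},
  {"dp":[0,0,0.75],"rot":[0,0,0],"fingers":80},
  {"dp":[0,0,0.9],"rot":[0,0,0],"fingers":80},
  {"dp":[0,0,1],"rot":[0,0,0],"fingers":80},
  {"dp":[0,0,1],"rot":[0,0,0],"fingers":80},
])

```text
t: 34.22
position: [484.6, -368.0, -13.0]
tool_rot: [0.819, 0.574, -0.0, -0.0]
force: [1.0, 0.1, 0.0]
opening: 80.4
finger_force: 0.0
```

Emit:
drive_tool([
  {"dp":[0,0,0],"rot":[0,0,0],"fingers":40},
  {"dp":[0,0,0],"rot":[0,0,0],"fingers":40},
  {"dp":[0,0,0],"rot":[0,0,0],"fingers":40},
  {"dp":[0,0,0],"rot":[0,0,0],"fingers":40},
  {"dp":[0,0,0],"rot":[0,0,0],"fingers":40},
], newtons=20)

```text
t: 34.85
position: [485.2, -368.5, -11.7]
tool_rot: [0.819, 0.574, 0.0, 0.0]
force: [-0.4, -0.2, 3.9]
opening: 55.6
finger_force: 20.0
```

Emit:
drive_tool([
  {"dp":[0,0,-0.3],"rot":[0,0,0],"fingers":40},
  {"dp":[0,0,-0.7],"rot":[0,0,0],"fingers":40},
  {"dp":[0,0,-1],"rot":[0,0,0],"fingers":40},
])

```text
t: 35.22
position: [484.9, -368.2, 68.5]
tool_rot: [0.819, 0.574, 0.0, 0.0]
force: [0.4, 0.1, -1.6]
opening: 55.8
finger_force: 20.0
```

Emit:
drive_tool([
  {"dp":[0.45,-0.08,-0.2],"rot":[0,0,0],"fingers":40},
  {"dp":[0.89,-0.16,-0.4],"rot":[0,0,0],"fingers":40},
])

```text
t: 35.48
position: [496.9, -296.2, 99.9]
tool_rot: [0.819, 0.573, -0.0, -0.0]
force: [1.0, 0.5, 0.8]
opening: 55.4
finger_force: 20.0
```

Emit:
drive_tool([
  {"dp":[0.45,-0.08,0],"rot":[0,0,0],"fingers":40},
  {"dp":[0.89,-0.16,0],"rot":[0,0,0],"fingers":40},
])

```text
t: 35.72
position: [509.4, -224.4, 99.6]
tool_rot: [0.819, 0.574, 0.0, -0.0]
force: [0.2, -0.1, -0.4]
opening: 55.2
finger_force: 20.0
```

Emit:
drive_tool([
  {"dp":[0.45,-0.08,0],"rot":[0,0,0],"fingers":40},
  {"dp":[0.89,-0.16,0],"rot":[0,0,0],"fingers":40},
])

```text
t: 35.98
position: [521.4, -153.0, 99.2]
tool_rot: [0.819, 0.574, -0.0, -0.0]
force: [0.4, 0.3, -0.1]
opening: 56.1
finger_force: 20.0
```

Emit:
drive_tool([
  {"dp":[0.45,-0.08,0],"rot":[0,0,0],"fingers":40},
  {"dp":[0.89,-0.16,0],"rot":[0,0,0],"fingers":40},
])

```text
t: 36.22
position: [533.7, -81.7, 99.2]
tool_rot: [0.819, 0.574, -0.0, -0.0]
force: [0.2, -0.5, -0.7]
opening: 56.0
finger_force: 20.0
```

Emit:
drive_tool([
  {"dp":[0.45,-0.08,0],"rot":[0,0,0],"fingers":40},
  {"dp":[0.89,-0.16,0],"rot":[0,0,0],"fingers":40},
])

```text
t: 36.48
position: [546.0, -10.5, 99.2]
tool_rot: [0.819, 0.574, -0.0, -0.0]
force: [-0.4, 0.0, -1.6]
opening: 55.4
finger_force: 20.0
```

Emit:
drive_tool([
  {"dp":[0.45,-0.08,0],"rot":[0,0,0],"fingers":40},
  {"dp":[0.89,-0.16,0],"rot":[0,0,0],"fingers":40},
])

```text
t: 36.72
position: [558.2, 60.8, 99.2]
tool_rot: [0.819, 0.574, -0.0, -0.0]
force: [0.9, -0.5, -1.2]
opening: 55.9
finger_force: 20.0
```

Emit:
drive_tool([
  {"dp":[0.45,-0.08,0],"rot":[0,0,0],"fingers":40},
  {"dp":[0.89,-0.16,0],"rot":[0,0,0],"fingers":40},
])

```text
t: 36.98
position: [570.5, 132.0, 99.2]
tool_rot: [0.819, 0.574, -0.0, -0.0]
force: [0.5, -1.1, -1.2]
opening: 55.2
finger_force: 20.0
```

Emit:
drive_tool([
  {"dp":[0.45,-0.08,0],"rot":[0,0,0],"fingers":40},
  {"dp":[0.89,-0.16,0],"rot":[0,0,0],"fingers":40},
  {"dp":[0.89,-0.16,0],"rot":[0,0,0],"fingers":40},
])

```text
t: 37.35
position: [582.8, 203.9, 99.1]
tool_rot: [0.818, 0.575, -0.0, -0.0]
force: [-0.8, -0.6, -0.7]
opening: 55.7
finger_force: 20.0
```

Emit:
drive_tool([
  {"dp":[0,0,0.3],"rot":[0,0,0],"fingers":40},
  {"dp":[0,0,0.65],"rot":[0,0,0],"fingers":40},
  {"dp":[0,0,1],"rot":[0,0,0],"fingers":40},
])

```text
t: 37.72
position: [582.8, 201.0, 18.6]
tool_rot: [0.819, 0.574, -0.0, 0.0]
force: [0.2, -0.7, -0.5]
opening: 55.5
finger_force: 20.0
```

Emit:
drive_tool([
  {"dp":[0,0,0.15],"rot":[0,0,0],"fingers":40},
  {"dp":[0,0,0.27],"rot":[0,0,0],"fingers":40},
  {"dp":[0,0,0.32],"rot":[0,0,0],"fingers":40},
  {"dp":[0,0,0.355],"rot":[0,0,0],"fingers":40},
  {"dp":[0,0,0.355],"rot":[0,0,0],"fingers":40},
  {"dp":[0,0,0.355],"rot":[0,0,0],"fingers":40},
])

```text
t: 38.48
position: [583.5, 202.3, -8.1]
tool_rot: [0.819, 0.574, 0.0, 0.0]
force: [0.3, 0.1, 0.1]
opening: 55.6
finger_force: 20.0
```

Emit:
drive_tool([
  {"dp":[0,0,0],"rot":[0,0,0],"fingers":65},
  {"dp":[0,0,0],"rot":[0,0,0],"fingers":65},
  {"dp":[0,0,0],"rot":[0,0,0],"fingers":65},
  {"dp":[0,0,-0.2],"rot":[0,0,0],"fingers":65},
  {"dp":[0,0,-0.5],"rot":[0,0,0],"fingers":65},
  {"dp":[0,0,-1],"rot":[0,0,0],"fingers":65},
])

```text
t: 39.22
position: [582.1, 201.9, 71.6]
tool_rot: [0.819, 0.574, -0.001, -0.0]
force: [0.4, 0.3, 0.6]
opening: 65.2
finger_force: 0.0
```

Emit:
drive_tool([
  {"dp":[0,-0.4,-0.4],"rot":[0,0,0],"fingers":65},
  {"dp":[0,-0.9,-0.9],"rot":[0,0,0],"fingers":65},
])

```text
t: 39.48
position: [515.0, 226.7, 145.2]
tool_rot: [0.819, 0.573, 0.0, 0.0]
force: [0.2, 0.7, 0.0]
opening: 65.2
finger_force: 0.0
```

Emit:
drive_tool([
  {"dp":[0,-0.4,0],"rot":[0,0,0],"fingers":65},
  {"dp":[0,-1,0],"rot":[0,0,0],"fingers":65},
  {"dp":[0,-1,0],"rot":[0,0,0],"fingers":65},
])

```text
t: 39.85
position: [438.4, 254.8, 144.3]
tool_rot: [0.818, 0.575, 0.001, 0.0]
force: [0.1, -0.3, 0.3]
opening: 64.8
finger_force: 0.0
```

```bash
python3 - <<'E'
from h import *
T={'gearmotor_mid':(635,115.5,18),'wheel_mid':(583,201,18),'servo_mid':(690,-154,22),'gear_mid':(593,-180,18),'stepper_mid':(400,245,19),'bracket_mid':(491,345,20)}
for c in ['scene','side']:
  m=r.camera_model(c); shot(c,c+'_end')
  for n,t in T.items(): print(c,n,t,[(round(d['confidence'],2),at_z(m,d['at'][0]*640,d['at'][1]*480,t[2])[:2].round().tolist()) for d in r.spot_point(n,c)[:4]])
im=cv2.imread('pics/scene_end.png'); cv2.imwrite('pics/end.png',cv2.resize(im[160:440,170:490],None,fx=2.1,fy=2.1))
E
```

```text
scene gearmotor_mid (635, 115.5, 18) [(0.57, [634.0, 118.0])]
scene wheel_mid (583, 201, 18) [(0.75, [580.0, 199.0])]
scene servo_mid (690, -154, 22) [(0.68, [692.0, -148.0]), (0.66, [578.0, 194.0]), (0.4, [593.0, -182.0])]
scene gear_mid (593, -180, 18) [(0.89, [337.0, 138.0]), (0.76, [589.0, -179.0]), (0.63, [413.0, 162.0])]
scene stepper_mid (400, 245, 19) [(0.8, [397.0, 254.0])]
scene bracket_mid (491, 345, 20) [(0.98, [492.0, 345.0]), (0.68, [591.0, -181.0])]
side gearmotor_mid (635, 115.5, 18) [(0.59, [635.0, 118.0])]
side wheel_mid (583, 201, 18) [(0.78, [587.0, 191.0])]
side servo_mid (690, -154, 22) [(0.55, [692.0, -154.0])]
side gear_mid (593, -180, 18) [(0.71, [400.0, 180.0]), (0.68, [335.0, 156.0]), (0.58, [592.0, -189.0])]
side stepper_mid (400, 245, 19) [(0.76, [396.0, 241.0])]
side bracket_mid (491, 345, 20) [(0.67, [497.0, 359.0])]
```

View pics/end.png

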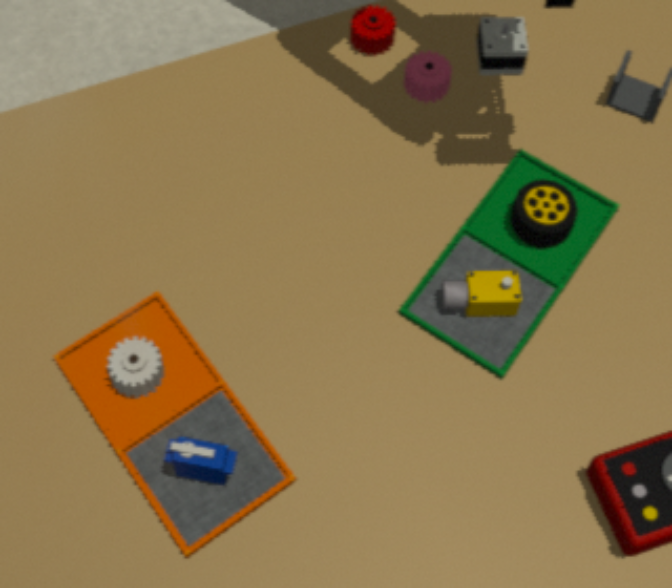

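All four parts stand upright and centred in their compartments: wheel (543,212), gear motor (483,294), gear (135,365), servo (200,459). The stepper, bracket and look-alikes are unmoved.

```bash
python3 -c "
from rig import r
print(r.finish_job())"
```

```text
the job is handed in; nothing more can be done
None
```

Both kits are made up and handed in: all four parts showed upright and centred in their compartments in the final pictures, and the stepper and bracket were not disturbed (no verdict was returned).

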